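# Unpack spare rollers onto the braked carrier and lock them in

### The arm

A 6-joint arm with a two-finger parallel gripper is mounted at the origin on a cart in front of the work surface, level with it; the furniture and walls round the work are solid. World frame = base frame: x ahead of the robot, y to its left, z up, the work surface at z = 0. Lengths are in m, angles in rad, forces in N, time in s.
With the tool pointing down it reaches from about 0.4 to 0.825 m from the base axis. Payload 7 kg.
Tool frame: the origin (TCP) lies at the very end of the fingers, on their centre line; the grasp point (between the pads) lies 19 mm behind it; z points along the fingers, y is the direction in which the jaws open and shut (so a half turn about z gives the same grasp; the last joint's range is limited). The gripper opens to 88 mm and grips with 3 to 60 N. Pads are 19 mm wide; open, the fingers measure 130 mm over their backs; the gripper's body (78 mm by 193 mm) begins 47 mm behind the grasp point.
Start: joints at [-1.035, 0.359, 0.012, 0, -1.224, -0.288], TCP at [0.166, -0.654, 0.196] pointing down, gripper open.
Joint ranges: [-3.07, 3.07], [-1.43, 2.12], [-1.02, 1.25], [-3.03, 1.67], [-3.05, -0], [-3.03, 3.03]. Speed limits (rad/s): [2.39, 2.39, 3.01, 3.14, 3.14, 3.14].

### API

Orientations are given as [roll, pitch, yaw] about the fixed x, y, z axes, in that order (R = Rz(yaw) Ry(pitch) Rx(roll)).
In Python, from station import arm gives the robot as it stands.
- The arm moves only by the shell command python3 -m inch 'ROWS' [FORCE]. ROWS is text: rows parted by semicolons, each of 7 numbers parted by spaces: the closure, from 0 (fully open) to 1 (shut), then the shift along the tool's x, y, z each as a share of 300 mm, from -1 to 1, then the turn, a rotation vector about the tool's x, y, z each as a share of 60 degrees, from -1 to 1. In form: grip tx ty tz rx ry rz; .... A call has 1 to 12 rows; each row is the pose to reach, as a shift and turn from the pose commanded when the call began, along the tool's axes at that moment; what a row does not reach only later rows make up. A row lasts 1/10 s, in which the tool goes at most 50 mm and 8.59 degrees, less where a joint would pass 70% of its speed; a pose out of reach is approached as far as the arm can. A call with a number of a shift or a turn outside -1 to 1 is refused whole. A call with a gripper value outside its range is refused whole. The fingers move at their own pace and stop on an object; FORCE is the grip in N (left out, the last holds). Time passes only in rows, so rows that repeat a pose let the fingers close. It gives the time, the measured TCP pose, the force and the opening at its end, in the units of the state.
- arm.get_state(): the state, without advancing time (a new reading comes with each control period).
- arm.grab_frame(name): name is "side" or "top"; returns a dict with "img" (420x560x3 uint8, red, green, blue), "range_z" (420x560 float32, m along the optical axis (not along the pixel's ray), 0 where there is no reading), "fx", "fy", "cx", "cy" (pixels), "extrinsics" (4x4, takes a point from world to camera coordinates). Camera axes: x right, y up, looking along -z (the intrinsics and any distortion apply to the point x, -y, -z); pixel columns grow to the right and rows downward; lengths in m; the calibration is good to about 2 mm. A picture is of the moment at which its call begins.
- arm.job_done(): hands the job in, once; it reports no verdict.
The state is a dict: "t": time; "q": joint angles; "qd": joint speeds; "joint_efforts": joint torques, N m; "eef_pos": TCP position; "ee_rot": TCP orientation; "force": force on the tool from outside, world axes, zero at the start; "moment": the same for the moment, N m; "width": finger opening in m.
Only numpy, scipy, OpenCV 4.12 (cv2) and the standard library are available. Lean on these libraries where they do the work, as an engineer would, in place of code of your own. Each camera call takes 0.05 s, during which the arm holds its last target.

### The job

Load the roller carrier: push its brake handle fully down, turn its knob anticlockwise back past its detent to the stop so that its arm is clear of the bed, swing both flaps of the delivery carton right back, and then lay every roller from the carton flat in the carrier's bed, inside the rim and none on top of another. When all are in, turn the knob clockwise until it clicks past its detent and comes to its stop with its arm over the bed, and only then flick the brake handle fully up again. Keep the brake down as long as there are rollers on the unlocked carrier, and leave the other things on the bench where they are.

Things in the scene. Friction and masses are not known exactly. Their poses are not given: they have to be found in the camera images.
- carton: open-topped cardboard carton fixed to the bench, 204 mm (its x) by 136 mm (its y), 45 mm high, walls and floor 3 mm; origin at the centre of its underside. A flap on each long side; the end walls have none. The carton and the carrier may stand either way round, one to the left and one to the right; the carton's x points roughly to the robot's left, so its +y side is the near one
- flap_near (a joint): angle of the flap on the carton's +y rim: 0 lies flat over the mouth, 1.57 stands upright, 2.8 folded back outward (stop). Starts half sprung up, 0.7 to 1.1. 65 mm deep from its hinge, as long as the carton (204 mm); a slightly stiff crease that stays where it is left. Fingers let down between the two flaps can push it outward and over; right back means above 2.0
- flap_near_hinge (a point): middle of the near flap's hinge line, on the carton's +y rim, 45 mm above the bench; the hinge runs along the carton's x; this point has the carton's axes
- flap_far (a joint): the same for the flap on the carton's -y rim
- flap_far_hinge (a point): middle of the far flap's hinge line, on the carton's -y rim, 45 mm above the bench; the carton's axes
- bed (a point): centre of the carrier's bed floor (36 mm above the bench), with the carrier's axes. The carrier is a low aluminium tray on castors, fixed; inside it measures 128 mm along x and 196 mm along y, with a rim 12 mm high and 4 mm thick. Up to four rollers fit in it side by side, along its x, 42 mm apart, in any order. The brake handle is at its -y end, the knob post behind its +x side
- brake (a joint): angle of the brake handle: 0 (starts within 0.08 of it) fully up, 0.6 fully down. Stays where it is left; needs about 2 N at the bar. Down counts above 0.5, up below 0.1
- brake_bar (a point): middle of the brake handle's cross bar (moves with it): a black rubber round bar 12 mm thick along the carrier's x, with 64 mm clear between its two side arms, which join it at its ends. The bar is 89 mm above the bench when up and 48 mm when down, nothing beneath it but the bench, so it can be pushed down from above and pinched from above and lifted
- brake_hinge (a point): middle of the brake handle's hinge line, parallel to the carrier's x, 55 mm above the bench, 112 mm from the bed's centre toward -y; the bar moves on a circle of 70 mm radius about it, on the -y side; this point has the carrier's axes
- knob (a joint): angle of the torque knob, clockwise positive: 0 unlocked (stop), 1.4 locked (stop; starts within 0.08 of it). Turns easily (0.03 N m) near either stop; between 0.35 and 1.05 a sprung plunger resists with some 0.25 N m up to 0.7, where it clicks over and helps on. Let go before the click it springs back. Past the click it must still be turned to the stop: locked is above 1.2, unlocked below 0.2
- knob_grip (a point): on the knob's vertical axis, 94 mm above the bench, 98 mm from the bed's centre to the carrier's +x; turns with the knob. Grip: an upright bar 14 mm thick (its x), 50 mm long (its y), 78 to 104 mm above the bench, on a disc of 24 mm radius. Under the disc a 100 mm arm, top 68 mm above the bench, points along the knob's -y: behind the bed when unlocked, over the bed when locked
- mid_a (a point): spare platen roller, a dark rubber rod with a thin metal journal at each end, 12 mm across and 104 mm long (60 g). This point is the middle of the rod, 6 mm above whatever it lies on; its y axis runs along the rod. It does not roll away. It starts flat on the carton floor, its rod along the carton's y. There are 2 to 4 rollers; an absent one reads None from the start
- mid_b (a point): spare platen roller, a dark rubber rod with a thin metal journal at each end, 12 mm across and 104 mm long (60 g). This point is the middle of the rod, 6 mm above whatever it lies on; its y axis runs along the rod. It does not roll away. It starts flat on the carton floor, its rod along the carton's y. There are 2 to 4 rollers; an absent one reads None from the start
- mid_c (a point): spare platen roller, a dark rubber rod with a thin metal journal at each end, 12 mm across and 104 mm long (60 g). This point is the middle of the rod, 6 mm above whatever it lies on; its y axis runs along the rod. It does not roll away. It starts flat on the carton floor, its rod along the carton's y. There are 2 to 4 rollers; an absent one reads None from the start
- mid_d (a point): spare platen roller, a dark rubber rod with a thin metal journal at each end, 12 mm across and 104 mm long (60 g). This point is the middle of the rod, 6 mm above whatever it lies on; its y axis runs along the rod. It does not roll away. It starts flat on the carton floor, its rod along the carton's y. There are 2 to 4 rollers; an absent one reads None from the start
- screwdriver_yellow: bystander: screwdriver with yellow handle, 24x152x24 mm, lying; origin at its underside's centre
- mouse: bystander: black computer mouse, 110x60x43 mm
- masking_tape: bystander: flat ring of tape, 104 mm across, 17 mm high
- ink_pad: bystander: blue ink pad tin, 59x86x18 mm
- stapler: bystander: blue desk stapler, 36x127x47 mm
- mech_pencil: bystander: mechanical pencil, 11x144x11 mm

How it is judged:
On the way, in this order (a step that is already met when the one before it is completed fails the run):
1. the brake is down, the knob turned back to its unlocked stop and both flaps swung right back, in any order (value of joint brake above 0.5 rad and value of joint knob below 0.2 rad and value of joint each of flap_near, flap_far above 2 rad), for 0.2 s.
2. every roller lies flat in the bed, the brake still down (value of joint brake above 0.5 rad and x of mid_a in the frame of bed between -0.06 and 0.06 m and y of mid_a in the frame of bed between -0.095 and 0.095 m and z of mid_a in the frame of bed between 0 and 0.011 m and x of mid_b in the frame of bed between -0.06 and 0.06 m and y of mid_b in the frame of bed between -0.095 and 0.095 m and z of mid_b in the frame of bed between 0 and 0.011 m and x of mid_c in the frame of bed between -0.06 and 0.06 m and y of mid_c in the frame of bed between -0.095 and 0.095 m and z of mid_c in the frame of bed between 0 and 0.011 m and x of mid_d in the frame of bed between -0.06 and 0.06 m and y of mid_d in the frame of bed between -0.095 and 0.095 m and z of mid_d in the frame of bed between 0 and 0.011 m), for 0.2 s.
3. the knob is turned past its click, the rollers in the bed and the brake still down (all of step 2 and value of joint knob above 1.2 rad), for 0.2 s.
4. the brake is flicked up (value of joint knob above 1.2 rad and value of joint brake below 0.1 rad), for 0.2 s.
At the end, for the whole second after the job is handed in: every roller present lies flat on the bed floor (its middle within 60 mm in x and 95 mm in y of the bed's centre, under 11 mm above the floor), the knob is past its click (above 1.2 rad), the brake up (below 0.1) and both flaps right back (above 2.0) (all of step 4 and x of mid_a in the frame of bed between -0.06 and 0.06 m and y of mid_a in the frame of bed between -0.095 and 0.095 m and z of mid_a in the frame of bed between 0 and 0.011 m and x of mid_b in the frame of bed between -0.06 and 0.06 m and y of mid_b in the frame of bed between -0.095 and 0.095 m and z of mid_b in the frame of bed between 0 and 0.011 m and x of mid_c in the frame of bed between -0.06 and 0.06 m and y of mid_c in the frame of bed between -0.095 and 0.095 m and z of mid_c in the frame of bed between 0 and 0.011 m and x of mid_d in the frame of bed between -0.06 and 0.06 m and y of mid_d in the frame of bed between -0.095 and 0.095 m and z of mid_d in the frame of bed between 0 and 0.011 m and value of joint each of flap_near, flap_far above 2 rad); the robot touches nothing.
It fails at once if a roller lies on the carrier while the brake is not down and the knob not yet past its click (((x of mid_a in the frame of bed between -0.06 and 0.06 m and y of mid_a in the frame of bed between -0.095 and 0.095 m and z of mid_a in the frame of bed between 0 and 0.011 m) or (x of mid_b in the frame of bed between -0.06 and 0.06 m and y of mid_b in the frame of bed between -0.095 and 0.095 m and z of mid_b in the frame of bed between 0 and 0.011 m) or (x of mid_c in the frame of bed between -0.06 and 0.06 m and y of mid_c in the frame of bed between -0.095 and 0.095 m and z of mid_c in the frame of bed between 0 and 0.011 m) or (x of mid_d in the frame of bed between -0.06 and 0.06 m and y of mid_d in the frame of bed between -0.095 and 0.095 m and z of mid_d in the frame of bed between 0 and 0.011 m)) and value of joint brake below 0.4 rad and value of joint knob below 0.7 rad).
It fails at once if a bystander is shoved more than 4 cm (distance of any of screwdriver_yellow, mouse, masking_tape, ink_pad, stapler, mech_pencil from where it was at the start of the episode above 0.04 m).
It fails at once if a roller falls off the bench (height (world z) of any of mid_a, mid_b, mid_c, mid_d below -0.05 m).
Of roller_a, roller_b, roller_c, roller_d only 2 to 4 are there at a start; the rules pass over those that are not, and their reading is None.
At some moment in a run one of roller_a, roller_b, roller_c, roller_d may be knocked a few centimetres aside while the robot is not near it.
Once in a run the grip may slacken for a moment while it holds something.
It also fails if it takes over 210 s, if anything falls off the work surface, if the arm or the gripper's body presses on something with over 40 N, if the wrist force passes 120 N, or if a joint passes its speed limit or range.

## Working session

There is one attempt and no reset: what is moved stays moved. The work goes in short steps, Python scripts to look and compute and a shell command to move; the robot and the scene stay as the last step left them, time stands still between calls to the robot, and variables do not carry over. Pictures are saved under pics/ and viewed, and the job is handed in when it is done.

```bash
ls; mkdir -p pics; python3 - <<'E'
from station import arm
import cv2,numpy as np
print(arm.get_state())
for n in ("top","side"):
    f=arm.grab_frame(n); cv2.imwrite(f"pics/{n}0.png",f["img"][:,:,::-1]); print(n,f["fx"],f["fy"],f["cx"],f["cy"],f["extrinsics"], [k for k in f])
E
```

```text
pics
{'t': 0.0, 'q': array([-1.03489139e+00,  3.59388209e-01,  1.10339016e-02, -3.73016362e-04,
       -1.22409534e+00, -2.88132787e-01]), 'qd': array([-0.00103461, -0.00150267, -0.00029681, -0.00012435,  0.0007147 ,
       -0.00033033]), 'joint_efforts': array([ 8.83466837e-04, -5.82719493e+01,  2.93070316e+01,  6.99725166e+00,
        7.11611530e-03, -1.54100935e-04]), 'eef_pos': array([ 0.16539809, -0.65384727,  0.1950069 ]), 'ee_rot': array([ 3.13990784e+00, -1.33660456e-04, -2.89394743e+00]), 'force': array([-0.48511672,  0.55021859,  0.22214062]), 'moment': array([ 0.01520655, -0.01999926,  0.00377385]), 'width': 0.08749552883835629}
top 466.62778417213985 466.62778417213985 280.27281333921934 209.69293081891294 [[ 2.26326964e-02 -9.99743292e-01  1.05371314e-03  3.75770840e-02]
 [ 9.86325672e-01  2.25010198e-02  1.63264731e-01 -5.46619138e-01]
 [-1.63246530e-01 -2.65581677e-03  9.86581734e-01 -1.61849890e+00]
 [ 0.00000000e+00  0.00000000e+00  0.00000000e+00  1.00000000e+00]] ['img', 'range_z', 'fx', 'fy', 'cx', 'cy', 'extrinsics']
side 490.16962634711865 490.16962634711865 283.02639857894826 206.8576846594769 [[-0.99446838 -0.10164208  0.02648645  0.52836522]
 [ 0.07297504 -0.48722163  0.87022395 -0.09532499]
 [-0.0755466   0.86734305  0.49194384 -1.36943394]
 [ 0.          0.          0.          1.        ]] ['img', 'range_z', 'fx', 'fy', 'cx', 'cy', 'extrinsics']
```

View pics/top0.png

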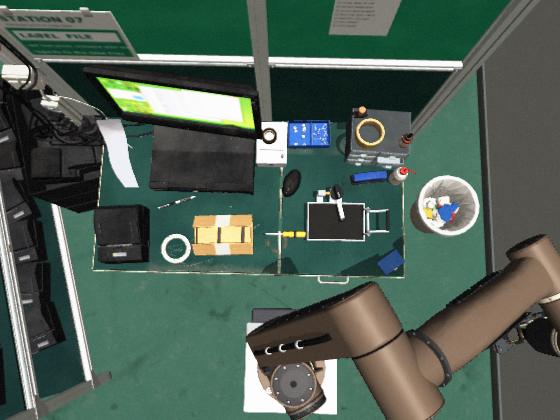

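View pics/side0.png

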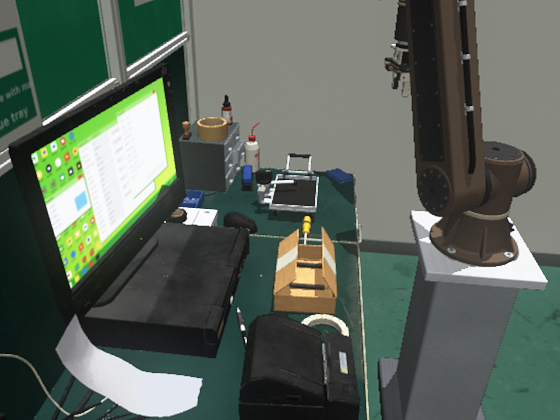

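```bash
cat > h.py <<'E'
import numpy as np, cv2
from station import arm
from scipy.spatial.transform import Rotation as R
def cloud(f):
    h,w=f["range_z"].shape; u,v=np.meshgrid(np.arange(w),np.arange(h)); z=f["range_z"]
    c=np.stack([(u-f["cx"])/f["fx"]*z, -(v-f["cy"])/f["fy"]*z, -z],-1)
    E=f["extrinsics"]; p=(c-E[:3,3])@E[:3,:3]; p[z<=0]=np.nan
    return p
def proj(f,P):
    P=np.atleast_2d(P); E=f["extrinsics"]; c=P@E[:3,:3].T+E[:3,3]
    return np.stack([f["cx"]+f["fx"]*c[:,0]/-c[:,2], f["cy"]+f["fy"]*c[:,1]/c[:,2]],-1)
def ray(f,u,v,z):
    E=f["extrinsics"]; d=np.array([(u-f["cx"])/f["fx"],-(v-f["cy"])/f["fy"],-1.])@E[:3,:3]
    o=-E[:3,:3].T@E[:3,3]; return o+d*(z-o[2])/d[2]
def crop(f,name,x0,y0,x1,y1,s):
    im=f["img"][y0:y1,x0:x1,::-1]; cv2.imwrite(name,cv2.resize(im,None,fx=s,fy=s,interpolation=cv2.INTER_CUBIC))
def T(s):
    return R.from_euler('xyz',s["ee_rot"]).as_matrix()
E
python3 - <<'E'
from h import *
f=arm.grab_frame("top"); g=arm.grab_frame("side")
crop(f,"pics/a1.png",160,150,420,290,3)
crop(g,"pics/a2.png",230,140,370,320,4) if False else crop(g,"pics/a2.png",230,140,370,320,3)
p=cloud(f); np.save("p0.npy",p)
print(p[271,280], p[222,337],p[235,224])
E
```

```text
[ 0.35524139  0.04625369 -0.74556934] [ 0.50689009 -0.15313248  0.03823313] [0.45495424 0.25175011 0.00345912]
```

View pics/a1.png

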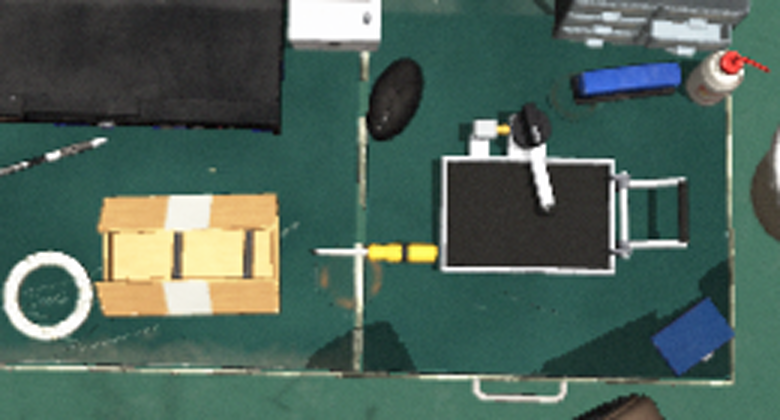

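View pics/a2.png

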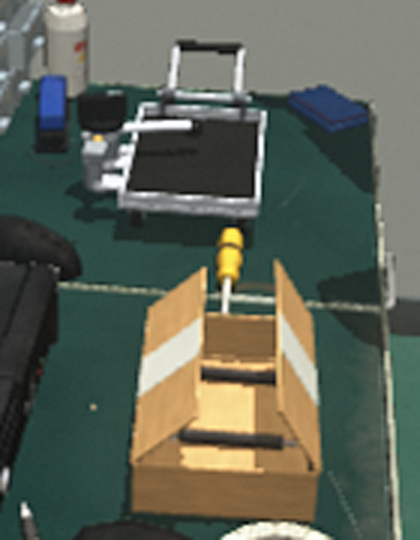

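```bash
python3 - <<'E'
from h import *
f=arm.grab_frame("top"); p=cloud(f)
for nm,(u0,u1,v0,v1) in dict(carrier=(295,405,180,250),carton=(185,262,208,262)).items():
    q=p[v0:v1,u0:u1].reshape(-1,3); 
    print(nm)
    if nm=="carrier":
        m=(q[:,2]>0.025)&(q[:,2]<0.058)
        b=q[m&(q[:,0]<.60)&(q[:,1]>-.27)]
        print(np.nanmin(b,0),np.nanmax(b,0), cv2.minAreaRect(b[:,:2].astype(np.float32)*1000))
    m=q[:,2]>0.03
    b=q[m]; print(cv2.minAreaRect(b[:,:2].astype(np.float32)*1000), np.nanmax(q[:,2]))
# heights maps
z=(p[...,2]*1000)
np.set_printoptions(linewidth=250)
print("knob region rows185-200, cols 315-350"); print(np.nan_to_num(z[180:212:1,316:350]).astype(int))
print(np.nan_to_num(z[205:240:2,360:396]).astype(int))
E
```

```text
carrier
[ 0.44081237 -0.26751545  0.02512975] [ 0.59971203 -0.00437242  0.05799844] ((519.9868774414062, -136.14227294921875), (262.83551025390625, 158.8408966064453), 89.60990905761719)
((552.3389892578125, -194.39334106445312), (221.41775512695312, 382.27276611328125), 1.301243782043457) 0.10951775189772052
carton
((452.8366394042969, 249.3221435546875), (139.46038818359375, 205.50851440429688), 1.6069073677062988) 0.10730067170742537
knob region rows185-200, cols 315-350
[[ 3  2  3 ... -1  3  6]
 [ 0 -2 -4 ...  7 -5 -5]
 [-1 -3 -1 ...  1  2 -2]
 ...
 [30 32 29 ... 37 37 33]
 [39 37 36 ... 38 32 34]
 [33 37 39 ... 34 38 40]]
[[ 38  42  34  46  50  -1  -3  -1   0  -3  -1  -3   2   4   0  -3  -1   0   0   4   1  -4  -1  -1   1   7   0  -4   0   4  -1   0  -1   3  -3   4]
 [ 39  29  39  48  53  -3  -6  64  49  -4   2  -3   1   0   0  -7  -3   0  -2  -7   2  -7  -2  -3   7  -4   0   2   0  -8   1   1   0   0   1   0]
 [ 37  37  33  47  63  58  56  61  63  62   2   0   0  -3   0  -3   8 -11   1  -3  79  81  78  80  80  83  80  91  83  -1   2  -6  -2   4  -1   0]
 [ 28  30  35  43  46  4
[... 1481 characters left out ...]
62  62  60  63  62  65  69  64  75  70  76  81  78  71  87  79  74  80  79  80  90  -5   5   2  -1  -2  -1  -6]
 [ 34  34  34  29  57  65  59  65  64  61  61   4  -7   4   3  -4  -6  -2  -4   4   7   1   2  -3  -1  -2  -1  -1  -2   0  -5  -2   3  -4  -7  -1]
 [ 34  40  35  34  48  -2   0  55  57  57  -2   0   5   4  -3   6   3   2  -1  -1   2   0  -2  -8   2  -4  -1   2   2  -1  -1  -6  -5   0  -2   1]
 [ 31  32  35  43  40  -3  -1 -12  -4  10   5  -4   0  -2  -1   3   3  -6   1  -4   3  -4  -4  -2   1  -8   4  -4   0  -8  -1   2  -3  -3  -1  -4]
 [ 37  36  32  38  48  -7  -2   2   0   0  -7  -3  -4   1  -7   4   0   3  -1   1   0   3   1  -1   0   0  -3  -1   3   0  -4  -2   0  -6  -7   0]]
```

```bash
cat > fit.py <<'E'
from h import *
from scipy.optimize import minimize
S=8
def soft(f,polys,roi):
    u0,v0,u1,v1=roi; m=np.zeros(((v1-v0)*S,(u1-u0)*S),np.uint8)
    for P,val in polys:
        uv=(proj(f,P)-[u0,v0]+0.5)*S-0.5
        cv2.fillPoly(m,[np.round(uv*16).astype(np.int32)],val,shift=4)
    return cv2.resize(m,((u1-u0),(v1-v0)),interpolation=cv2.INTER_AREA)/255.
def box(x,y,yaw,L):
    c,s=np.cos(yaw),np.sin(yaw); L=np.asarray(L,float); o=L.copy()
    o[:,0]=x+c*L[:,0]-s*L[:,1]; o[:,1]=y+s*L[:,0]+c*L[:,1]; return o
def rect(a,b,z): return [(-a,-b,z),(a,-b,z),(a,b,z),(-a,b,z)]
def cartonpolys(p):
    x,y,yaw,an,af=p; P=[]
    # local sides
    c=rect(.102,.068,0); t=rect(.102,.068,.045)
    P.append((box(x,y,yaw,t),255))
    for i in range(4):
        j=(i+1)%4; P.append((box(x,y,yaw,[c[i],c[j],t[j],t[i]]),255))
    for sg,a in ((1,an),(-1,af)):
        yy=sg*(.068-.065*np.cos(a)); zz=.045+.065*np.sin(a)
        P.append((box(x,y,yaw,[(-.102,sg*.068,.045),(.102,sg*.068,.045),(.102,yy,zz),(-.102,yy,zz)]),255))
    return P
def carrierpolys(p):
    x,y,yaw=p
    return [(box(x,y,yaw,rect(.068,.102,.048)),255),(box(x,y,yaw,rect(.064,.098,.048)),0)]
def best(fun,p0,sc):
    b=None
    for k in range(3):
        sim=np.vstack([p0]+[np.array(p0)+np.eye(len(p0))[i]*sc[i] for i in range(len(p0))])
        r=minimize(fun,p0,method="Nelder-Mead",options=dict(initial_simplex=sim,xatol=1e-5,fatol=1e-7,maxiter=800)); p0=r.x
    return r
E
python3 - <<'E'
from fit import *
f=arm.grab_frame("top"); g=arm.grab_frame("side")
def cmask(F,roi):
    u0,v0,u1,v1=roi; im=F["img"][v0:v1,u0:u1].astype(float)
    # background green: r<g ; carton r>g
    return np.clip((im[...,0]-30)/90,0,1)
rt=(186,206,260,264)
mt=cmask(f,rt); 
rs=(268,222,348,296); ms=cmask(g,rs)
cv2.imwrite("pics/m1.png",cv2.resize(np.hstack([mt[:58],ms[:58]])*255,None,fx=4,fy=4,interpolation=0))
# top only cost with white tape & pencil excluded
w=np.ones_like(mt); w[:, :6]=1
uu,vv=np.meshgrid(np.arange(rt[0],rt[2]),np.arange(rt[1],rt[3])); w[(uu<192)]=0
fun=lambda p:(w*(soft(f,cartonpolys(p),rt)-(mt>.5))**2).mean()
r=best(fun,[.455,.25,np.pi/2,.9,.9],[.01,.01,.05,.15,.15]); print(r.x,r.fun)
cr=(296,194,378,248)
im=f["img"][cr[1]:cr[3],cr[0]:cr[2]].astype(float).min(-1)
mc=np.clip((im-60)/120,0,1)
w2=np.ones_like(mc); uu,vv=np.meshgrid(np.arange(cr[0],cr[2]),np.arange(cr[1],cr[3])); w2[(uu>366)|((uu>324)&(uu<350)&(vv<225))|(vv<199)]=0
fun2=lambda p:(w2*(soft(f,carrierpolys(p),cr)-mc)**2).mean()
r2=best(fun2,[.505,-.153,0,],[.01,.01,.05]); print(r2.x,r2.fun)
# overlay
o=cv2.resize(f["img"][150:290,160:420,::-1],None,fx=3,fy=3,interpolation=cv2.INTER_CUBIC).copy()
for P,_ in cartonpolys(r.x)+carrierpolys(r2.x): cv2.polylines(o,[np.round((proj(f,P)-[160,150]+.5)*3).astype(int)],True,(0,0,255),1)
cv2.imwrite("pics/o1.png",o)
o=cv2.resize(g["img"][140:320,230:370,::-1],None,fx=3,fy=3,interpolation=cv2.INTER_CUBIC).copy()
for P,_ in cartonpolys(r.x)+carrierpolys(r2.x): cv2.polylines(o,[np.round((proj(g,P)-[230,140]+.5)*3).astype(int)],True,(0,0,255),1)
cv2.imwrite("pics/o2.png",o)
E
```

```text
[0.45327748 0.25124247 1.61814225 1.07130316 0.77137899] 0.02420732150835957
[ 0.50875583 -0.14720188 -0.0011342 ] 0.01931756642093045[ WARN:0@4.357] global loadsave.cpp:1063 imwrite_ Unsupported depth image for selected encoder is fallbacked to CV_8U.
```

View pics/o1.png

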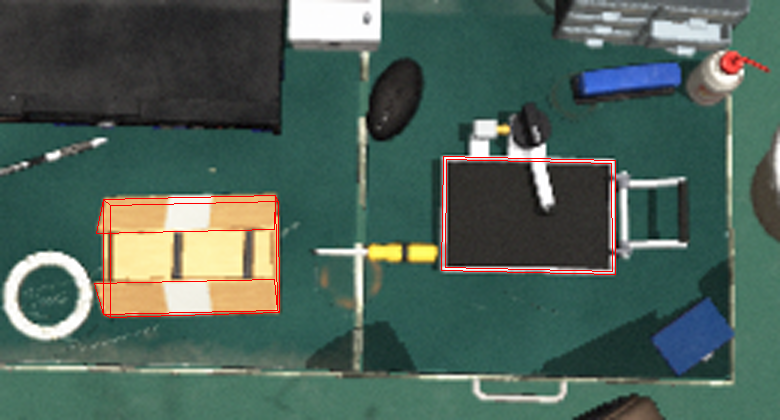

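View pics/o2.png

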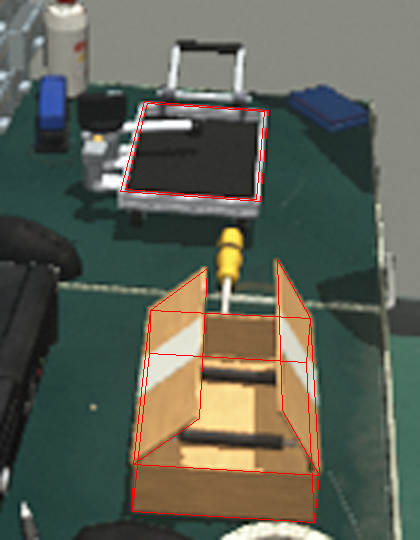

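```bash
python3 - <<'E'
from fit import *
f=arm.grab_frame("top"); g=arm.grab_frame("side")
print("bar ends", ray(f,160+683.5/3,150+181/3,.089),ray(f,160+683.5/3,150+242/3,.089))
crop(f,"pics/k1.png",315,180,400,250,9)
crop(g,"pics/k2.png",250,145,325,215,8)
o=cv2.imread("pics/k1.png")
for b in [(.509,-.147,0.),(.509,-.147,.015)]:
    P=box(*b,[(.098,0,.104),(0,-.112-.0612,.089),(-.032,-.1732,.089),(.032,-.1732,.089)])
    print(P[:2])
    for q in proj(f,P): cv2.circle(o,tuple(np.round((q-[315,180]+.5)*9).astype(int)),3,(0,0,255),-1)
cv2.imwrite("pics/k1.png",o)
E
```

```text
bar ends [ 0.54458654 -0.3232152   0.089     ] [ 0.47357594 -0.32215066  0.089     ]
[[ 0.607  -0.147   0.104 ]
 [ 0.509  -0.3202  0.089 ]]
[[ 0.60698898 -0.14553006  0.104     ]
 [ 0.5115979  -0.32018052  0.089     ]]
```

View pics/k1.png

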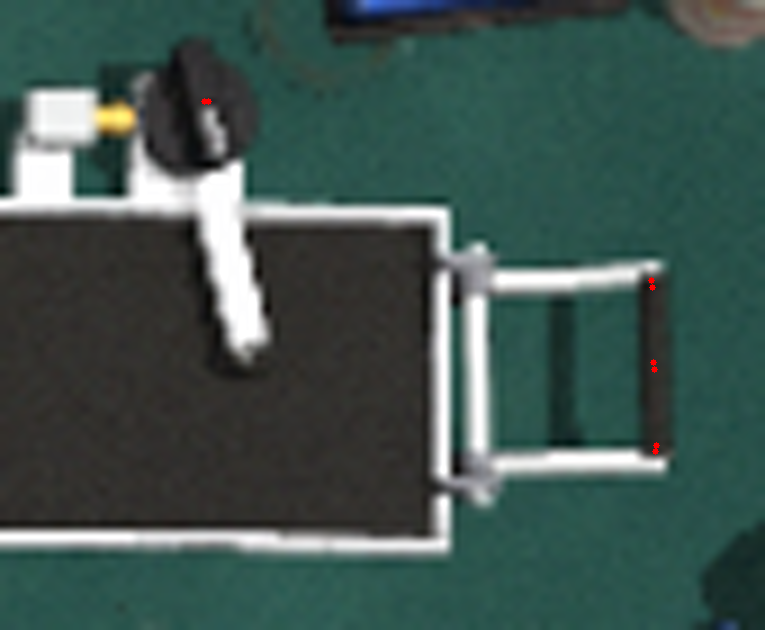

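View pics/k2.png

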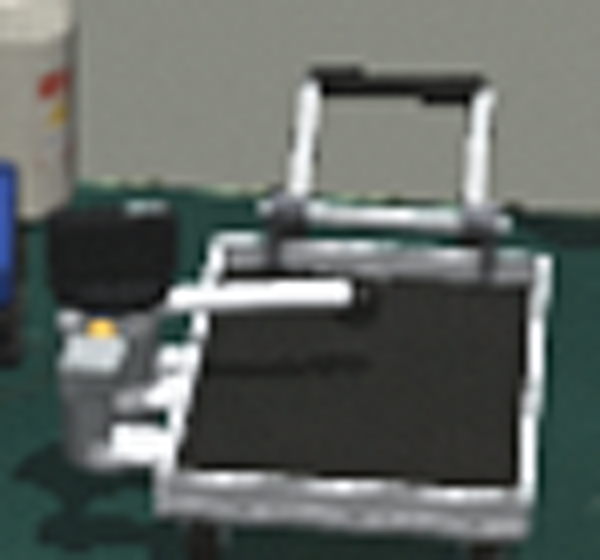

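```bash
cat > go.py <<'E'
import sys; from h import *
# target x y z yaw(world) -> shares
def plan(x,y,z,yaw,s=None):
    s=s or arm.get_state(); M=T(s); d=M.T@(np.array([x,y,z])-s["eef_pos"])/.3
    G=(R.from_euler('xyz',[np.pi,0,yaw])).as_matrix(); rv=R.from_matrix(M.T@G).as_rotvec()/np.radians(60)
    print("now",np.round(s["eef_pos"],4),np.round(s["ee_rot"],3),"F",np.round(s["force"],1),"w",round(s["width"],4),"t",round(s["t"],1),"q",np.round(s["q"],2))
    print("rows: %.3f %.3f %.3f  %.3f %.3f %.3f"%(*d,*rv), " n>=%d"%np.ceil(max(np.linalg.norm(d)*6,np.linalg.norm(rv)*60/8.59)))
if __name__=="__main__": plan(*map(float,sys.argv[1:5]))
E
python3 go.py .5115 -.322 .15 3.1416
python3 - <<'E'
from h import *
f=arm.grab_frame("top");p=cloud(f);z=p[...,2]
m=(p[...,0]>.55)&(p[...,0]<.8)&(z>.02)
for xl in np.arange(.56,.80,.03):
    r=[]
    for yl in np.arange(-.35,.45,.05):
        k=(abs(p[...,0]-xl)<.015)&(abs(p[...,1]-yl)<.025); r.append(int(1000*np.nanmax(np.where(k,z,-9))) if k.any() else 0)
    print(round(xl,2),r)
E
```

```text
now [ 0.1655 -0.6543  0.1959] [ 3.141  0.    -2.894] F [-0.4 -0.6 -0.6] w 0.0875 t 0.5 q [-1.03  0.36  0.01 -0.   -1.22 -0.29]
rows: -1.390 0.791 0.153  0.000 0.000 0.237  n>=10
0.56 [83, 90, 73, 53, 73, 49, 54, 8, 8, 8, 7, 8, 10, 9, 10, 10]
0.59 [14, 9, 53, 49, 108, 78, 47, 8, 9, 8, 76, 6, 8, 68, 11, 18]
0.62 [7, 8, 8, 9, 108, 79, 8, 38, 34, 10, 90, 91, 89, 90, 92, 91]
0.65 [108, 8, 51, 47, 9, 7, 9, 46, 36, 7, 90, 91, 90, 92, 93, 90]
0.68 [156, 53, 54, 51, 8, 9, 10, 43, 30, 13, 91, 89, 94, 90, 90, 89]
0.71 [170, 160, 135, 135, 9, 9, 11, 32, 68, 70, 88, 90, 95, 89, 93, 90]
0.74 [256, 178, 222, 222, 12, 8, 11, 9, 69, 70, 88, 90, 93, 90, 91, 90]
0.77 [274, 223, 220, 222, 8, 7, 9, 10, 71, 429, 442, 214, 203, 90, 89, 91]
```

```bash
python3 - <<'E'
from h import *
f=arm.grab_frame("top");p=cloud(f);z=p[...,2]
for xl in np.arange(.67,.76,.01):
    r=[]
    for yl in np.arange(-.24,-.12,.01):
        k=(abs(p[...,0]-xl)<.006)&(abs(p[...,1]-yl)<.006); r.append(int(1000*np.nanmax(np.where(k,z,-9))) if k.any() else 0)
    print(round(xl,2),r)
crop(f,"pics/c.png",315,90,420,200,5)
E
python3 -m inch '0.9 -0.5 0.4 0.05 0 0 0.237; 0.9 -0.5 0.4 0.05 0 0 0.237; 0.9 -0.5 0.4 0.05 0 0 0.237;0.9 -0.7 0.5 0.05 0 0 0.237; 0.9 -1 0.7 0.05 0 0 0.237;0.9 -1 0.79 0.05 0 0 0.237;0.9 -1 0.79 0.05 0 0 0.237;0.9 -1 0.79 0.05 0 0 0.237'
python3 go.py .5115 -.322 .12 3.1416
```

```text
0.67 [47, 50, 47, 45, 4, 5, 5, 5, 5, 4, 5, 1]
0.68 [53, 52, 49, 45, 4, 2, 8, 3, 5, 4, 5, 3]
0.69 [50, 49, 43, 34, 9, 9, 3, 4, 4, 3, 3, 6]
0.7 [4, 6, 4, 7, 7, 6, 3, 8, 3, 0, 5, 8]
0.71 [4, 1, 7, 7, 0, 4, 0, 9, 7, 5, 5, 14]
0.72 [138, 141, 141, 6, 0, 6, 6, 5, 9, 6, 6, 14]
0.73 [176, 173, 168, 171, 171, 169, 154, 5, 3, 6, 6, 3]
0.74 [220, 220, 222, 216, 175, 171, 167, 4, 4, 3, 12, 2]
0.75 [217, 216, 222, 218, 201, 173, 169, 7, 3, 3, 1, 6]
t: 1.35
eef_pos: [0.3996, -0.3487, 0.1813]
ee_rot: [-3.141, 0.001, -3.141]
force: [0.6, -0.9, 0.5]
width: 0.0294
now [ 0.3996 -0.3487  0.1813] [-3.141e+00  1.000e-03 -3.141e+00] F [ 0.6 -0.9  0.5] w 0.0294 t 1.4 q [-0.35  0.13 -0.33 -0.   -1.11 -1.22]
rows: -0.373 0.089 0.205  -0.000 0.001 0.001  n>=3
```

View pics/c.png

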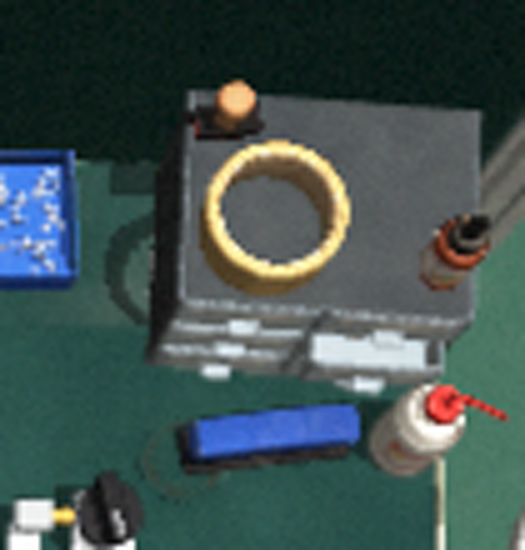

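```bash
python3 -m inch '1 -0.373 0.089 0.205 0 0 0; 1 -0.373 0.089 0.205 0 0 0;1 -0.373 0.089 0.205 0 0 0;1 -0.373 0.089 0.205 0 0 0; 1 -0.373 0.089 0.205 0 0 0;1 -0.373 0.089 0.205 0 0 0'
python3 go.py .5115 -.328 .06 3.1416
python3 - <<'E'
from h import *
f=arm.grab_frame("top");crop(f,"pics/d.png",315,150,420,260,5)
E
```

```text
t: 1.95
eef_pos: [0.5098, -0.3246, 0.12]
ee_rot: [-3.141, 0.0, 3.141]
force: [-0.4, 0.7, -0.1]
width: 0.0006
now [ 0.5098 -0.3246  0.12  ] [-3.141  0.     3.141] F [-0.4  0.7 -0.1] w 0.0006 t 1.9 q [-0.24  0.3  -0.25  0.   -1.01 -1.33]
rows: -0.006 -0.011 0.200  -0.000 0.000 -0.001  n>=2
```

View pics/d.png

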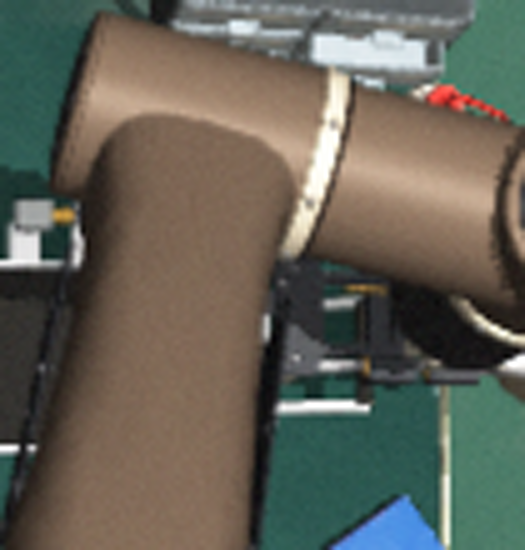

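```bash
python3 -m inch '1 -0.006 -0.005 0.06 0 0 0;1 -0.006 -0.008 0.1 0 0 0;1 -0.006 -0.01 0.13 0 0 0;1 -0.006 -0.012 0.16 0 0 0;1 -0.006 -0.015 0.19 0 0 0;1 -0.006 -0.015 0.21 0 0 0;1 -0.006 -0.015 0.225 0 0 0'
python3 go.py .5115 -.328 .05 3.1416
```

```text
t: 2.7
eef_pos: [0.5125, -0.3303, 0.0524]
ee_rot: [-3.14, 0.001, -3.142]
force: [-0.5, -2.3, 2.5]
width: 0.0005
now [ 0.5125 -0.3303  0.0524] [-3.140e+00  1.000e-03 -3.142e+00] F [-0.5 -2.3  2.5] w 0.0005 t 2.7 q [-0.25  0.38 -0.32  0.   -0.87 -1.32]
rows: 0.003 0.008 0.008  -0.002 0.001 0.000  n>=1
```

```bash
python3 -m inch '1 0 0 0.006 0 0 0;1 0 0 0.012 0 0 0;1 0 0 0.012 0 0 0'
python3 - <<'E'
from h import *
f=arm.grab_frame("side");crop(f,"pics/e.png",240,140,340,230,6)
E
```

```text
t: 3.0
eef_pos: [0.512, -0.3287, 0.0482]
ee_rot: [3.141, -0.0, 3.141]
force: [0.0, 0.2, -0.7]
width: 0.0003
```

View pics/e.png

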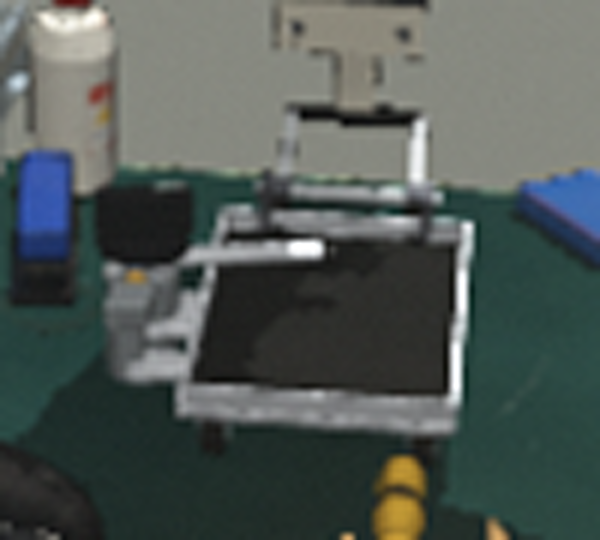

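```bash
python3 - <<'E'
from h import *
f=arm.grab_frame("side")
print(proj(f,[(.509,-.329,.048),(.509,-.32,.089),(.509,-.329,.054),(.512,-.329,.048)]))
s=arm.get_state();print(s["force"],s["eef_pos"])
E
```

```text
[[299.72886457 164.61566459]
 [300.06460215 154.55190298]
 [299.80518236 163.00525861]
 [298.85084892 164.55713457]]
[-0.12541925 -0.53582405  0.82719312] [ 0.5118288  -0.32849372  0.0482094 ]
```

```bash
python3 - <<'E'
from h import *
f=arm.grab_frame("side")
im=f["img"][135:185,270:330,::-1]; cv2.imwrite("pics/e2.png",cv2.resize(im,None,fx=12,fy=12,interpolation=0))
p=cloud(f)
np.set_printoptions(linewidth=220,suppress=True)
for v in range(144,176): print(v, [ (int(p[v,u,1]*1000),int(p[v,u,2]*1000)) if np.isfinite(p[v,u,0]) else 0 for u in (289,296,299,302,306,309,312)])
E
```

```text
144 [(-240, 156), (-243, 156), (-242, 158), (-247, 156), (-243, 159), (-236, 162), (-1030, -158)]
145 [(-244, 151), (-239, 155), (-241, 155), (-241, 155), (-241, 156), (-234, 159), (-1037, -166)]
146 [(-233, 152), (-244, 149), (-232, 155), (-245, 150), (-239, 153), (-239, 154), (-1025, -166)]
147 [(-240, 146), (-237, 149), (-243, 147), (-235, 151), (-239, 150), (-241, 150), (-1043, -179)]
148 [(-1030, -186), (-240, 144), (-241, 144), (-238, 146), (-237, 148), (-238, 148), (-1037, -181)]
149 [(-1031, -192), (-1026, -187), (-312, 111), (-307, 114), (-1033, -187), (-246, 141), (-1013, -177)]
150 [(-1027, -195), (-315, 106), (-311, 108), (-311, 109), (-1034, -193), (-1033, -191), (-1027, -188)]
151 [(-1024, -199), (-314, 103), (-304, 108), (-308, 107), (-1013, -189), (-1017, -190), (-1019, -189)]
152 [(-1026, -206), (-314, 99), (-307, 103), (-316, 100), (-1026, -200), (-1036, -203), (-1024, -197)]
153 [(-1029, -212), (-312, 96), (-312, 97), (-312, 98), (-1026, -205), (-1034, -207), (-1026, -203)]
154 [(-1017, -212), (-309, 94), (-312, 93), (-311, 94), (-1025, -210), 0, (-1018, -205)]
155
[... 1338 characters left out ...]
-295), (-1041, -295), (-1017, -283), (-1029, -287), (-273, 63), (-1024, -283)]
169 [(-393, -1), (-396, 0), (-400, -1), (-1026, -292), (-1028, -292), (-272, 60), (-1035, -293)]
170 [(-263, 56), (-388, -1), (-391, -1), (-390, 0), (-396, -2), (-266, 59), (-265, 60)]
171 [(-259, 54), (-266, 52), (-261, 55), (-252, 60), (-257, 59), (-253, 62), (-255, 61)]
172 [(-250, 54), (-261, 51), (-258, 53), (-255, 55), (-251, 58), (-249, 60), (-246, 62)]
173 [(-357, 0), (-363, 0), (-365, 0), (-259, 49), (-260, 50), (-253, 54), (-245, 59)]
174 [(-351, 0), (-349, 1), (-353, 0), (-355, 0), (-364, -2), (-255, 50), (-240, 57)]
175 [(-241, 48), (-250, 45), (-352, -2), (-353, -2), (-349, 0), (-250, 49), (-249, 49)]
```

View pics/e2.png

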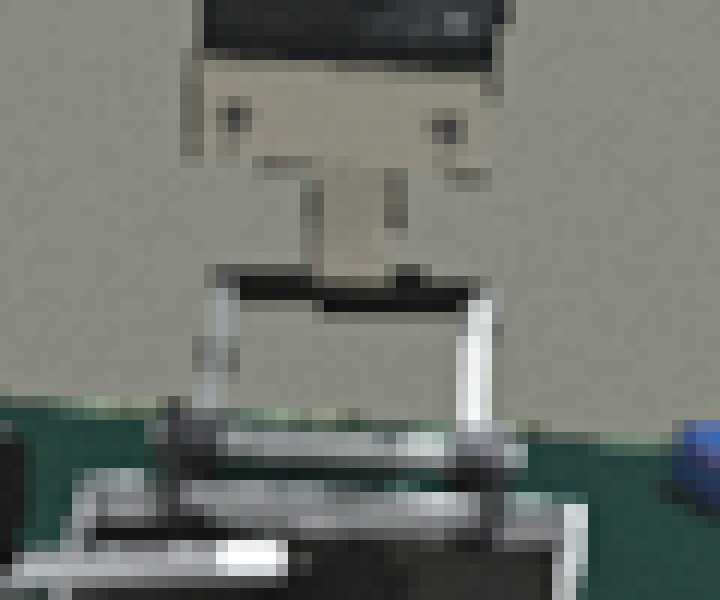

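```bash
python3 -m inch '1 0 0 0 0 0 0;1 0 0 0 0 0 0'; python3 - <<'E'
from h import *
for i in range(2):
    f=arm.grab_frame("side");p=cloud(f)
    print([int(np.nanmedian(p[v,297:302,2])*1000) for v in range(144,176)], arm.get_state()["eef_pos"],arm.get_state()["t"])
E
```

```text
t: 3.35
eef_pos: [0.5118, -0.3287, 0.0483]
ee_rot: [3.141, -0.0, 3.141]
force: [0.1, -0.7, 0.9]
width: 0.0003
[159, 156, 151, 149, 145, 112, 109, 106, 100, 97, 93, 90, 86, 83, 75, 71, 66, -252, -259, -262, -272, -275, -276, -284, -290, -3, -2, 57, 53, 0, -3, 2] [ 0.51185354 -0.32866975  0.04829893] 3.4
[158, 156, 153, 149, 145, 113, 107, 105, 101, 96, 93, 88, 86, 82, 74, 71, 66, -253, -260, -264, -267, -275, -278, -285, -289, 0, 0, 57, 53, 0, 0, 0] [ 0.51188807 -0.32873268  0.04830387] 3.45
```

```bash
python3 - <<'E'
from h import *
f=arm.grab_frame("side")
print(proj(f,[(.1655,-.654,.196),(.1655,-.654,.226),(.1655,-.654,.262)]))
im=cv2.imread("pics/side0.png")[40:120,360:460]; cv2.imwrite("pics/e3.png",cv2.resize(im,None,fx=7,fy=7,interpolation=cv2.INTER_CUBIC))
E
```

```text
[[398.22890236  99.45625918]
 [399.36583413  91.63156659]
 [400.75448742  82.07445375]]
```

View pics/e3.png

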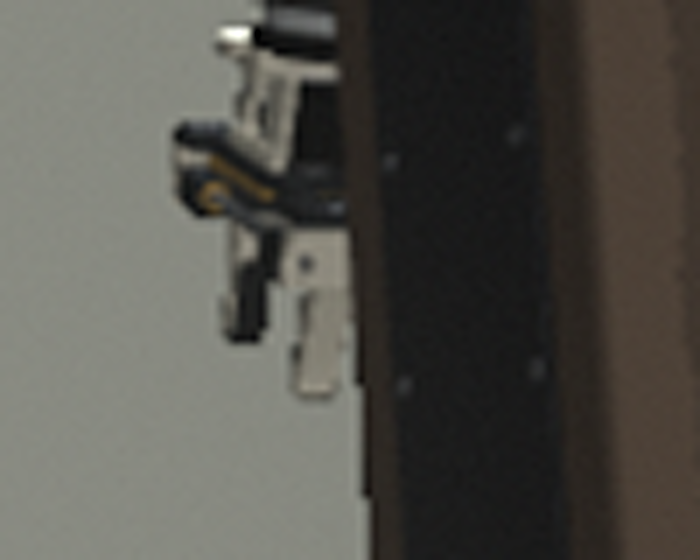

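```bash
python3 -m inch '1 0 0 0.02 0 0 0;1 0 0 0.04 0 0 0;1 0 0 0.055 0 0 0;1 0 -0.003 0.07 0 0 0;1 0 -0.003 0.07 0 0 0'; python3 - <<'E'
from h import *
for i in range(1):
    f=arm.grab_frame("side");p=cloud(f)
    print([int(np.nanmedian(p[v,297:302,2])*1000) for v in range(144,180)], arm.get_state()["eef_pos"],arm.get_state()["t"])
    print(np.nanmedian(p[153:160,296:303].reshape(-1,3),axis=0))
    crop(f,"pics/e4.png",260,130,340,190,8)
E
```

```text
t: 4.0
eef_pos: [0.5113, -0.3295, 0.0263]
ee_rot: [3.141, -0.001, 3.141]
force: [0.8, 0.1, -0.6]
width: 0.0005
[161, 157, 155, 151, 147, 140, 138, 134, 130, 127, 124, 91, 87, 84, 79, 76, 73, 68, 65, 62, 52, 50, -279, -281, -292, 0, -1, 58, 54, 0, -2, 0, 45, 42, 38, 35] [ 0.51137529 -0.32952118  0.02660501] 4.05
[ 0.51145601 -0.31001984  0.08717927]
```

View pics/e4.png

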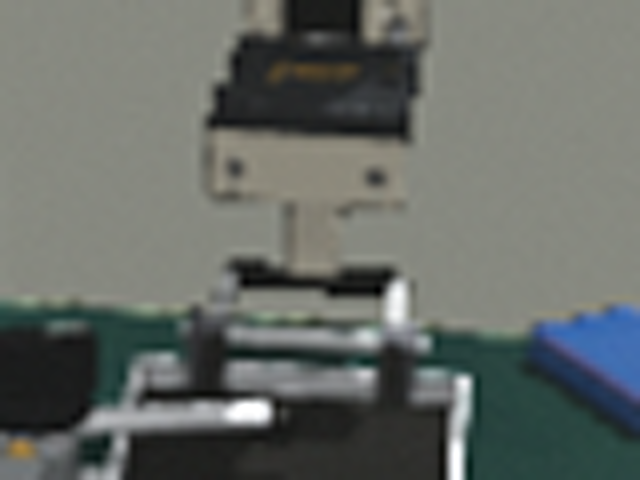

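```bash
python3 -m inch '1 0 0 0.008 0 0 0;1 0 0 0.016 0 0 0;1 0 0 0.024 0 0 0;1 0 0 0.024 0 0 0'
```

```text
t: 4.45
eef_pos: [0.512, -0.3298, 0.0229]
ee_rot: [-3.141, 0.001, -3.141]
force: [-6.1, 6.6, 22.4]
width: 0.0003
```

```bash
python3 -m inch '1 0 0 0.01 0 0 0;1 0 0 0.02 0 0 0;1 0 0 0.02 0 0 0'; python3 - <<'E'
from h import *
f=arm.grab_frame("side");p=cloud(f)
print([int(np.nanmedian(p[v,297:302,2])*1000) for v in range(144,180)])
E
```

```text
t: 4.75
eef_pos: [0.5125, -0.33, 0.0218]
ee_rot: [-3.139, 0.002, -3.139]
force: [-18.6, 17.2, 62.5]
width: 0.0003
[161, 158, 154, 152, 147, 143, 141, 135, 130, 127, 124, 121, 116, 82, 80, 74, 71, 66, 64, 59, 57, 52, 44, -284, -290, -1, 0, 58, 54, 0, -1, 0, 45, 42, 37, 34]
```

```bash
sed -i 's/\[x,y,z\])-s/[x,y,z-.031])-s/; s/"now",/"now(z+31mm true)",/' go.py; python3 -m inch '1 0 0 -0.2 0 0 0;1 0 0 -0.45 0 0 0;0 0 0 -0.45 0 0 0;0 0 0 -0.45 0 0 0;0 0 0 -0.45 0 0 0'; python3 go.py .606 -.145 .15 -2.971
```

```text
t: 5.3
eef_pos: [0.5123, -0.3297, 0.1502]
ee_rot: [-3.141, 0.002, 3.141]
force: [-0.2, -0.4, -1.7]
width: 0.0187
now(z+31mm true) [ 0.5123 -0.3297  0.1502] [-3.141e+00  2.000e-03  3.141e+00] F [-0.2 -0.4 -1.7] w 0.0187 t 5.3 q [-0.25  0.28 -0.21 -0.   -1.08 -1.32]
rows: -0.312 0.616 0.105  -0.000 0.002 -0.163  n>=5
```

```bash
python3 -m inch '0 -0.1 0.2 0 0 0 -0.163;0 -0.2 0.35 0 0 0 -0.163;0 -0.25 0.5 0 0 0 -0.163;0 -0.312 0.616 0.05 0 0 -0.163;0 -0.312 0.616 0.09 0 0 -0.163;0 -0.312 0.616 0.09 0 0 -0.163;0 -0.312 0.616 0.09 0 0 -0.163;0 -0.312 0.616 0.09 0 0 -0.163'; python3 go.py .606 -.145 .084 -2.971
python3 - <<'E'
from h import *
f=arm.grab_frame("side");crop(f,"pics/e5.png",230,110,340,210,6)
f=arm.grab_frame("top");crop(f,"pics/e6.png",290,150,420,250,6)
E
```

```text
t: 6.1
eef_pos: [0.6052, -0.1461, 0.1221]
ee_rot: [-3.141, -0.001, -2.972]
force: [-0.2, 0.6, -0.1]
width: 0.0831
now(z+31mm true) [ 0.6052 -0.1461  0.1221] [-3.141e+00 -1.000e-03 -2.972e+00] F [-0.2  0.6 -0.1] w 0.0831 t 6.1 q [ 0.08  0.33 -0.21  0.   -1.03 -1.48]
rows: -0.003 0.003 0.230  -0.000 -0.001 -0.001  n>=2
```

View pics/e5.png

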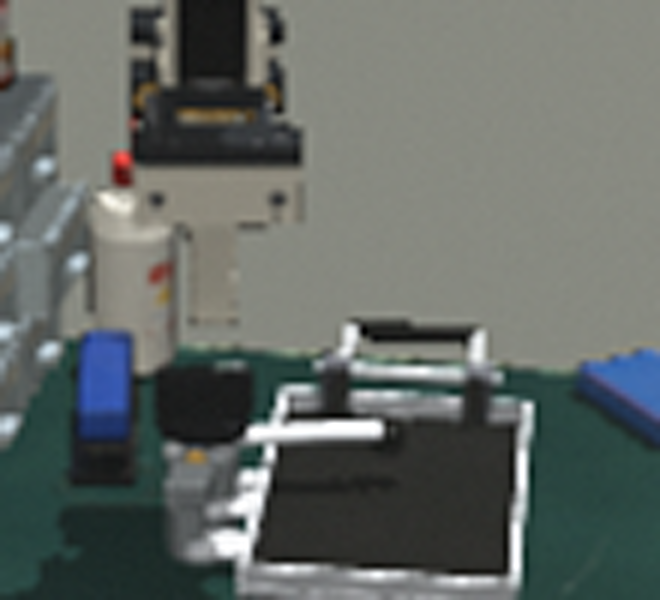

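View pics/e6.png

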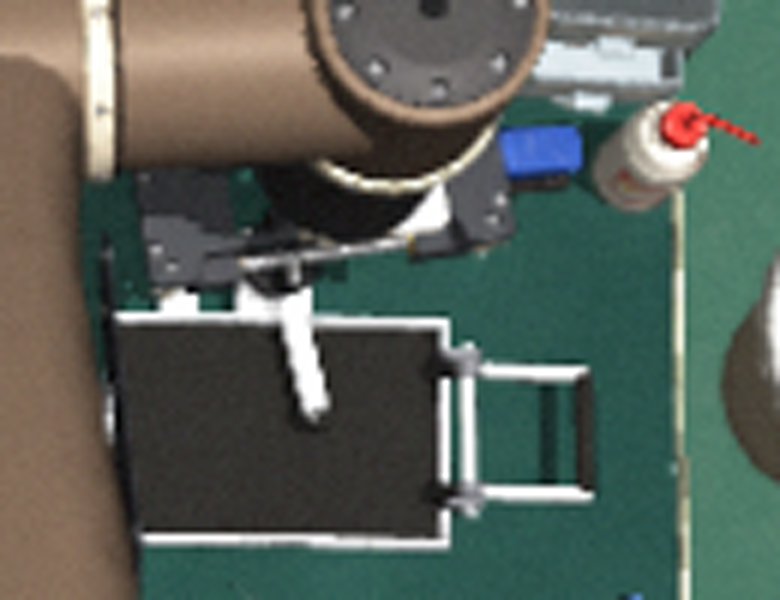

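```bash
python3 -m inch '0 -0.003 0.003 0.12 0 0 0;0 -0.003 0.003 0.2 0 0 0;0 -0.003 0.003 0.23 0 0 0;0.5 -0.003 0.003 0.23 0 0 0;1 -0.003 0.003 0.23 0 0 0;1 -0.003 0.003 0.23 0 0 0;1 -0.003 0.003 0.23 0 0 0;1 -0.003 0.003 0.23 0 0 0;1 -0.003 0.003 0.23 0 0 0' 40; python3 go.py .606 -.145 .084 -2.971
python3 - <<'E'
from h import *
f=arm.grab_frame("side");crop(f,"pics/e7.png",230,110,340,210,6)
E
```

```text
t: 7.1
eef_pos: [0.6066, -0.1439, 0.0536]
ee_rot: [-3.142, 0.001, -2.971]
force: [0.9, -0.2, -0.5]
width: 0.0452
now(z+31mm true) [ 0.6066 -0.1439  0.0536] [-3.142e+00  1.000e-03 -2.971e+00] F [ 0.9 -0.2 -0.5] w 0.0452 t 7.1 q [ 0.08  0.4  -0.28  0.   -0.89 -1.48]
rows: 0.003 -0.003 0.002  -0.000 0.001 -0.000  n>=1
```

View pics/e7.png

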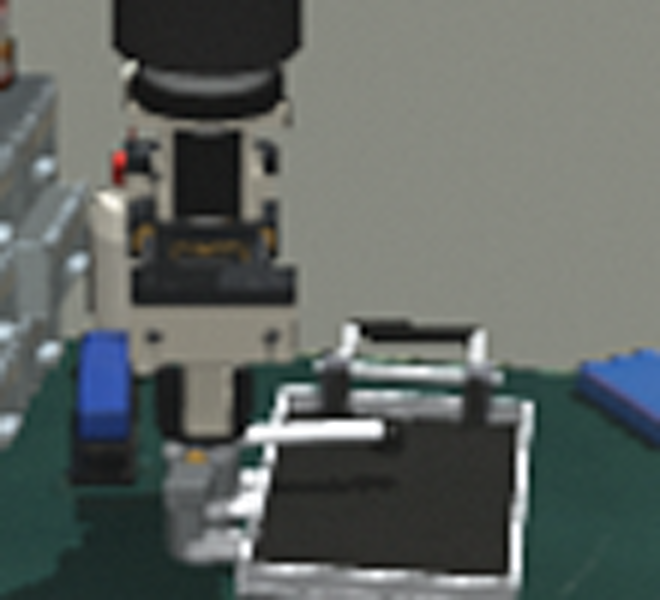

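Fingers sit either side of the grip bar, near the disc (crop 205,430); finish closing.

```bash
python3 -m inch '1 0 0 0 0 0 0;1 0 0 0 0 0 0;1 0 0 0 0 0 0;1 0 0 0 0 0 0;1 0 0 0 0 0 0;1 0 0 0 0 0 0' 40; python3 -c "
from h import *
s=arm.get_state();print(s['moment'],s['joint_efforts'])"
```

```text
t: 7.75
eef_pos: [0.6064, -0.1471, 0.0532]
ee_rot: [-3.138, -0.001, -2.971]
force: [2.5, -16.2, -3.6]
width: 0.0139
[-5.81291021 -0.86350593  0.14060809] [  9.21311438 -58.01526904  24.71691549   1.54386956  -0.44314801
  -0.15262919]
```

```bash
python3 -m inch '1 0 -0.008 0 0 0 0;1 0 -0.008 0 0 0 0'; python3 -m inch '1 0 0 0 0 0 -0.14;1 0 0 0 0 0 -0.28;1 0 0 0 0 0 -0.42;1 0 0 0 0 0 -0.56;1 0 0 0 0 0 -0.7;1 0 0 0 0 0 -0.7'; python3 -c "
from h import *
s=arm.get_state();print(s['moment'])"
```

```text
t: 7.95
eef_pos: [0.6064, -0.1472, 0.0532]
ee_rot: [-3.141, -0.001, -2.972]
force: [-1.0, -6.0, 0.4]
width: 0.0141
t: 8.55
eef_pos: [0.6069, -0.148, 0.0532]
ee_rot: [-3.14, -0.002, -2.233]
force: [1.3, -12.3, -0.9]
width: 0.0136
[-4.29658153 -0.20650887  0.02801844]
```

```bash
python3 -m inch '1 0 0 0 0 0 -0.14;1 0 0 0 0 0 -0.28;1 0 0 0 0 0 -0.42;1 0 0 0 0 0 -0.56;1 0 0 0 0 0 -0.63;1 0 0 0 0 0 -0.63'; python3 -c "
from h import *
s=arm.get_state();print(s['moment'],s['q'])
f=arm.grab_frame('side');crop(f,'pics/e8.png',230,110,340,210,6)
"
```

```text
t: 9.15
eef_pos: [0.6076, -0.1482, 0.0532]
ee_rot: [-3.141, -0.002, -1.576]
force: [3.4, -13.5, -4.9]
width: 0.0137
[-4.72620921 -1.11436155  0.02178251] [ 0.07406178  0.39925319 -0.28117747  0.00312027 -0.88953576 -0.08088141]
```

View pics/e8.png

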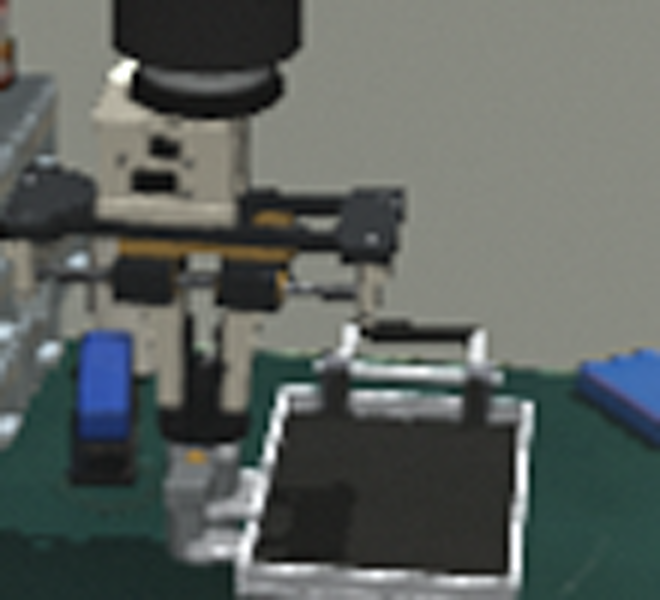

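```bash
python3 -m inch '0.5 0 0 0 0 0 0;0.4 0 0 0 0 0 0;0.4 0 0 0 0 0 0;0.4 0 0 -0.1 0 0 0;0.4 0 0 -0.3 0 0 0;0.4 0 0 -0.4 0 0 0;0.4 0 0 -0.4 0 0 0'; python3 go.py .456 .247 .19 3.189
```

```text
t: 9.9
eef_pos: [0.6105, -0.1464, 0.1803]
ee_rot: [-3.131, -0.001, -1.577]
force: [-0.4, -0.4, -0.4]
width: 0.0522
now(z+31mm true) [ 0.6105 -0.1464  0.1803] [-3.131e+00 -1.000e-03 -1.577e+00] F [-0.4 -0.4 -0.4] w 0.0522 t 9.9 q [ 0.08  0.28 -0.13  0.   -1.14 -0.08]
rows: -1.308 0.524 0.064  -0.009 0.007 1.449  n>=11
```

```bash
python3 -m inch '0 -0.15 0.1 0.03 0 0 0.14;0 -0.3 0.2 0.03 0 0 0.28;0 -0.45 0.25 0.03 0 0 0.42;0 -0.6 0.3 0.03 0 0 0.56;0 -0.75 0.36 0.03 0 0 0.7;0 -0.9 0.42 0.03 0 0 0.84;0 -1 0.5 0.03 0 0 0.9;0 -1 0.53 0.03 0 0 0.9;0 -1 0.53 0.03 0 0 0.9'; python3 go.py .445 .25 .15 3.189
```

```text
t: 10.8
eef_pos: [0.4481, 0.1572, 0.1644]
ee_rot: [3.141, 0.001, -2.518]
force: [0.1, 0.9, -0.3]
width: 0.0869
now(z+31mm true) [0.4481 0.1572 0.1644] [ 3.141e+00  1.000e-03 -2.518e+00] F [ 0.1  0.9 -0.3] w 0.0869 t 10.8 q [ 0.75  0.05 -0.46 -0.   -1.06 -1.7 ]
rows: -0.172 0.257 0.152  0.001 0.000 0.550  n>=4
```

```bash
python3 -m inch '0 -0.05 0.08 0.1 0 0 0.14;0 -0.1 0.16 0.1 0 0 0.28;0 -0.15 0.24 0.1 0 0 0.42;0 -0.172 0.257 0.1 0 0 0.55;0 -0.172 0.257 0.1 0 0 0.55'; python3 go.py .445 .25 .07 3.189;python3 -c "
from h import *
f=arm.grab_frame('side');crop(f,'pics/e9.png',240,190,360,320,6)
f=arm.grab_frame('top');crop(f,'pics/e10.png',160,170,290,280,6)
"
```

```text
t: 11.3
eef_pos: [0.4474, 0.2487, 0.1339]
ee_rot: [-3.142, -0.0, -3.097]
force: [0.3, -0.0, 0.1]
width: 0.0877
now(z+31mm true) [0.4474 0.2487 0.1339] [-3.142 -0.    -3.097] F [ 0.3 -0.   0.1] w 0.0877 t 11.3 q [ 0.89  0.14 -0.43 -0.   -1.   -2.42]
rows: 0.008 0.005 0.316  -0.000 -0.000 -0.003  n>=2
```

View pics/e9.png

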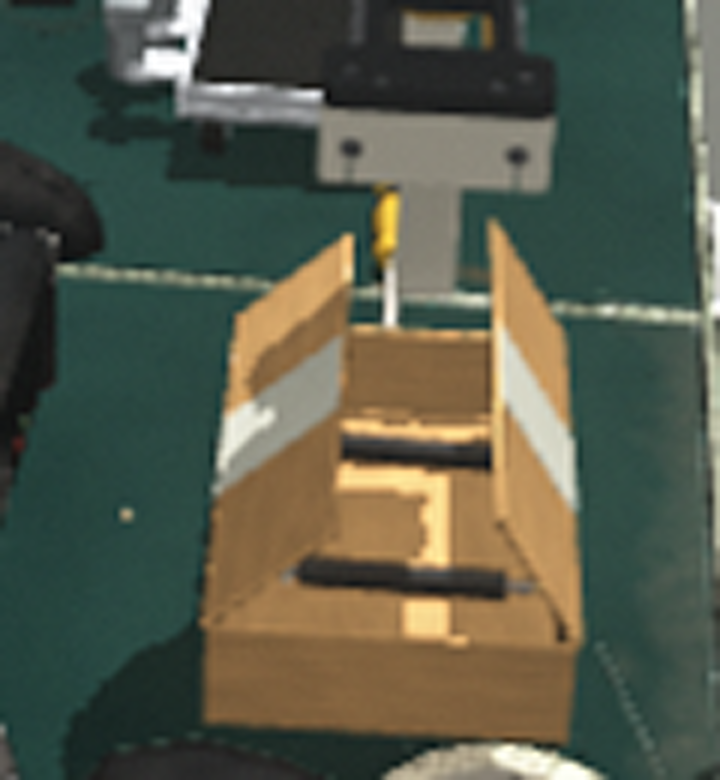

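View pics/e10.png

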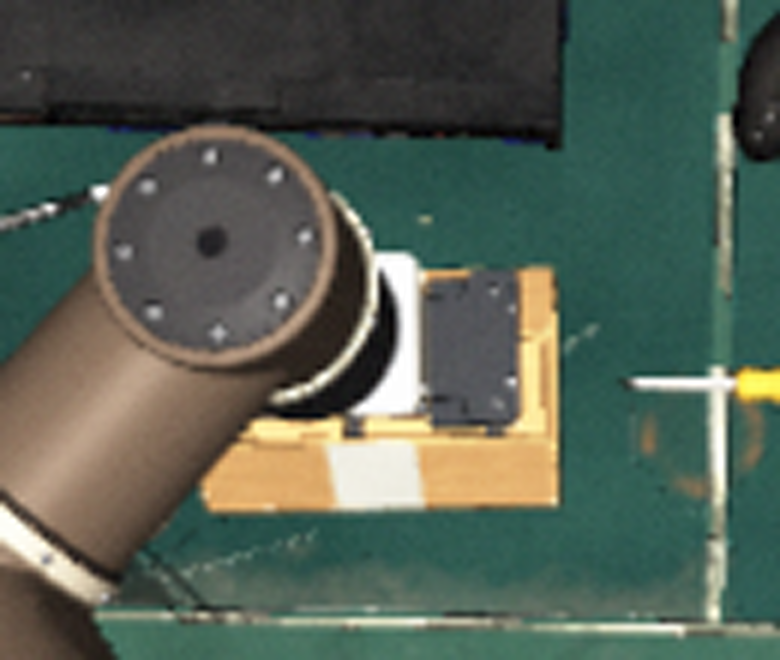

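```bash
python3 -m inch '0 0.008 0.005 0.16 0 0 0;0 0.008 0.005 0.316 0 0 0;0 0.008 0.005 0.316 0 0 0;0 0.008 0.005 0.316 0 0 0'; python3 go.py .57 .25 .07 3.189;python3 -c "
from h import *
f=arm.grab_frame('side');crop(f,'pics/e11.png',240,190,360,320,6)
"
```

```text
t: 11.8
eef_pos: [0.445, 0.2481, 0.0399]
ee_rot: [-3.14, -0.001, -3.095]
force: [-0.1, 0.6, 1.0]
width: 0.0877
now(z+31mm true) [0.445  0.2481 0.0399] [-3.140e+00 -1.000e-03 -3.095e+00] F [-0.1  0.6  1. ] w 0.0877 t 11.8 q [ 0.9   0.25 -0.55  0.   -0.77 -2.42]
rows: -0.417 -0.013 0.003  -0.002 -0.001 -0.001  n>=3
```

View pics/e11.png

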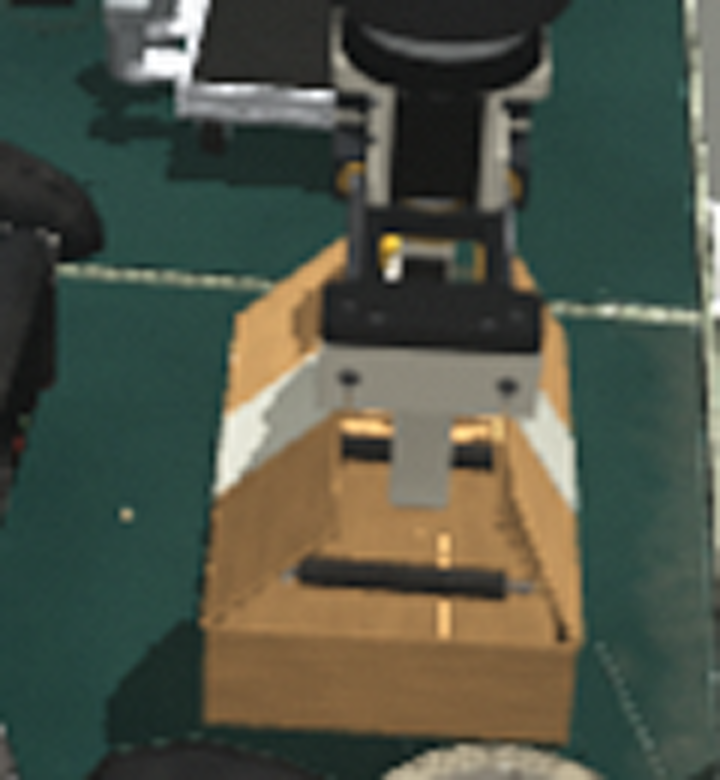

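```bash
python3 -m inch '0 -0.08 -0.002 0.003 0 0 0;0 -0.16 -0.004 0.003 0 0 0;0 -0.24 -0.006 0.003 0 0 0;0 -0.31 -0.008 0.003 0 0 0;0 -0.37 -0.01 0.01 0 0 0;0 -0.4 -0.01 0.02 0 0 0;0 -0.4 -0.01 0.02 0 0 0';python3 -c "
from h import *
f=arm.grab_frame('side');crop(f,'pics/e12.png',240,190,360,320,6)
"
```

```text
t: 12.55
eef_pos: [0.5662, 0.2517, 0.0348]
ee_rot: [3.14, 0.002, -3.097]
force: [-0.5, 0.0, 0.4]
width: 0.0875
```

View pics/e12.png

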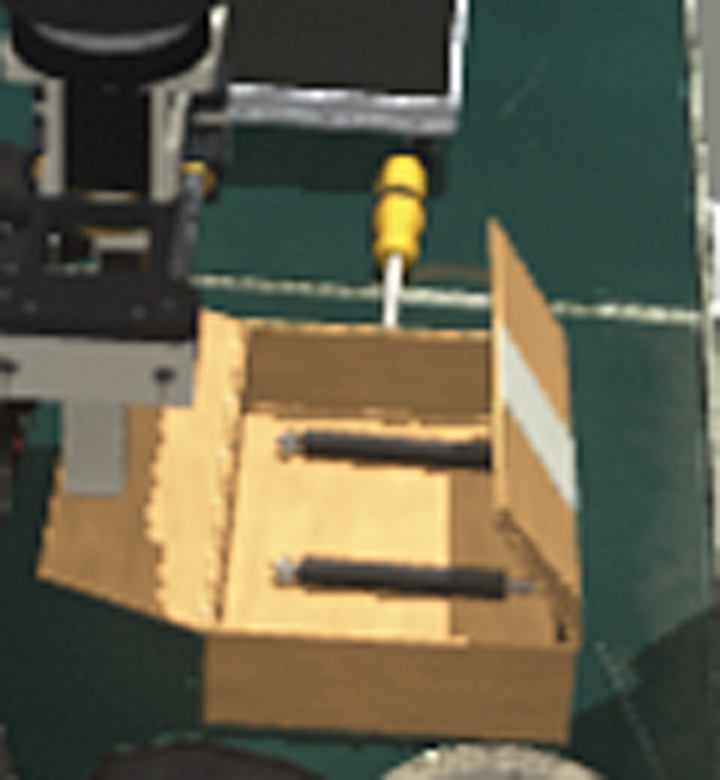

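```bash
python3 -m inch '0 0.13 0.01 -0.02 0 0 0;0 0.25 0.01 -0.02 0 0 0;0 0.37 0.01 -0.02 0 0 0;0 0.45 0.01 -0.02 0 0 0;0 0.52 0.01 -0.02 0 0 0;0 0.58 0.01 -0.02 0 0 0;0 0.64 0.01 -0.02 0 0 0;0 0.69 0.01 -0.01 0 0 0;0 0.73 0.01 0 0 0 0;0 0.73 0.01 0 0 0 0';python3 -c "
from h import *
f=arm.grab_frame('side');crop(f,'pics/e13.png',240,190,360,320,6)
print(arm.get_state()['q'])
"
```

```text
t: 13.6
eef_pos: [0.3443, 0.2441, 0.0336]
ee_rot: [3.141, -0.0, -3.095]
force: [0.0, -0.2, 0.4]
width: 0.0876
[ 1.08695058e+00  1.27571852e-01 -7.38322458e-01  1.64472448e-05
 -7.04307554e-01 -2.61132652e+00]
```

View pics/e13.png

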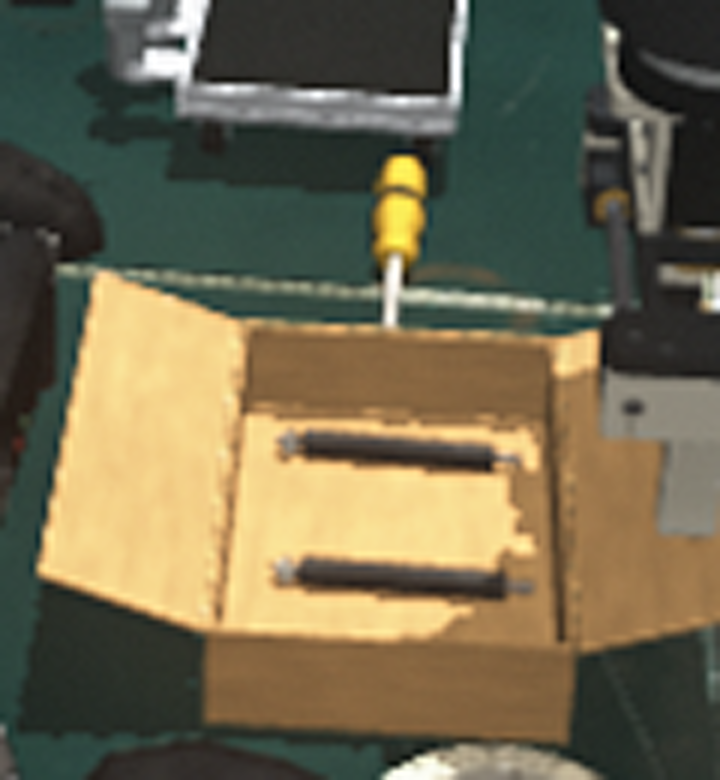

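```bash
python3 -m inch '0.3 0 0 -0.15 0 0 0;0.3 0 0 -0.3 0 0 0;0.3 -0.1 -0.16 -0.4 0 0 0;0.3 -0.2 -0.32 -0.4 0 0 0;0.3 -0.3 -0.48 -0.4 0 0 0;0.3 -0.4 -0.64 -0.4 0 0 0;0.3 -0.4 -0.8 -0.4 0 0 0;0.3 -0.4 -0.96 -0.4 0 0 0;0.3 -0.4 -1 -0.4 0 0 0';python3 -c "
from h import *
f=arm.grab_frame('top');crop(f,'pics/t1.png',160,170,290,280,6)
"
```

```text
t: 14.55
eef_pos: [0.4796, -0.0527, 0.1534]
ee_rot: [-3.141, -0.0, -3.098]
force: [1.6, -0.5, 0.2]
width: 0.0617
```

View pics/t1.png

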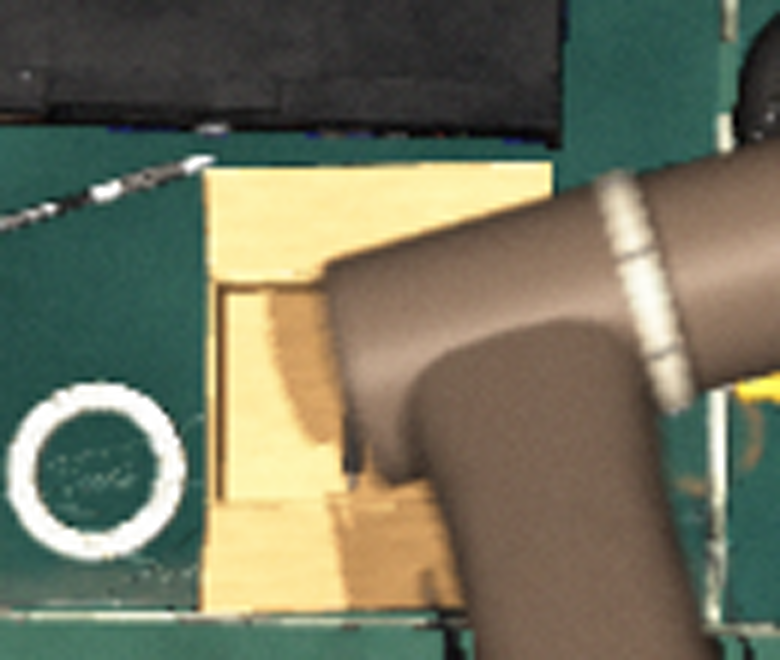

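```bash
python3 - <<'E'
from h import *
g=arm.grab_frame("side"); im=g["img"].astype(int)
m=np.zeros(im.shape[:2],bool)
m[255:295,283:327]=True
d=m&(im.max(-1)<75)
n,l,st,c=cv2.connectedComponentsWithStats(d.astype(np.uint8),connectivity=8)
for i in range(1,n):
    if st[i,4]>40:
        v,u=np.where(l==i); P=np.array([ray(g,a,b,.011) for a,b in zip(u,v)])[:,:2]
        c0=P.mean(0); w,V=np.linalg.eigh(np.cov((P-c0).T)); t=(P-c0)@V[:,1]
        mid=c0+V[:,1]*(t.max()+t.min())/2
        print(st[i],c0,mid,"len",t.max()-t.min(),"wid",np.ptp((P-c0)@V[:,0]),"ang",np.arctan2(V[1,1],V[0,1]))
for q in [(219.3,235),(243.3,235)]:
    f=arm.grab_frame("top"); print(ray(f,*q,.012))
crop(g,"pics/t2.png",240,190,360,320,6)
E
python3 go.py .45 .2 .12 3.189
```

```text
[290 262  33   6 112] [0.45564672 0.19089457] [0.45420158 0.19092373] len 0.08081592499396767 wid 0.015060424124304608 ang 3.1214185136790658
[289 283  35   7 130] [0.4492937  0.27567338] [0.44877252 0.2756725 ] len 0.08057791881963247 wid 0.01535459621586864 ang -3.139899552059526
[0.45365086 0.26763274 0.012     ]
[0.45561803 0.18118169 0.012     ]
now(z+31mm true) [ 0.4793 -0.051   0.1533] [-3.141 -0.    -3.1  ] F [ 0.2  0.6 -0. ] w 0.0608 t 14.8 q [ 0.3   0.07 -0.46  0.   -1.03 -1.83]
rows: 0.063 0.840 0.214  -0.000 -0.000 -0.005  n>=6
```

View pics/t2.png

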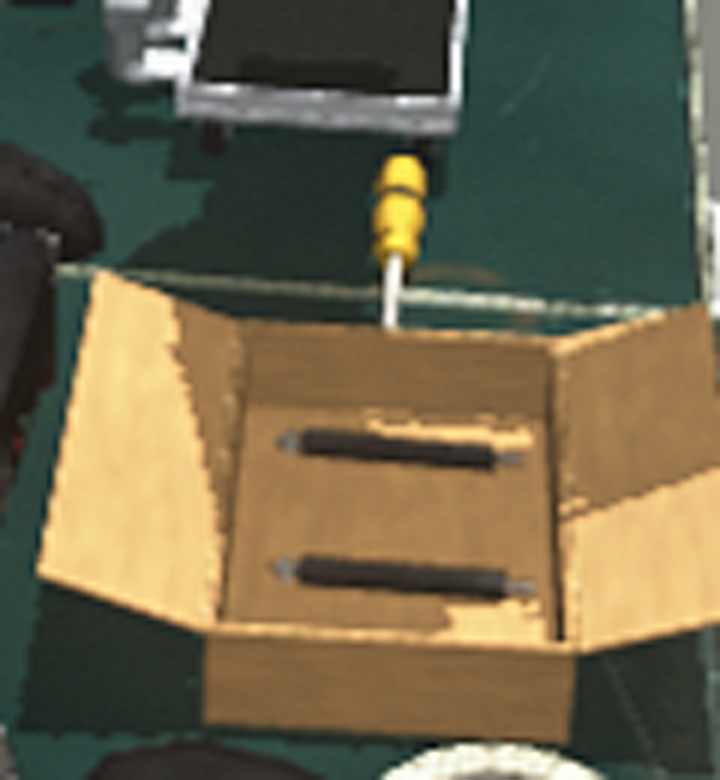

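```bash
python3 - <<'E'
from h import *
f=arm.grab_frame("top")
im=cv2.imread("pics/top0.png").astype(float).max(-1)
for (u0,u1) in ((212,227),(236,251)):
    for v in (230,233,236,239):
        r=im[v,u0:u1]; b=np.median(r); w=np.clip(b-r-40,0,None); uc=(w*np.arange(u0,u1)).sum()/w.sum()
        print(v,round(uc,2),w.sum()/(b-45), ray(f,uc,v,.011)[:2])
# right wall: rim edges
print(im[235,240:262].astype(int)); print(im[235,188:200].astype(int))
print([ (u,ray(f,u,235,.045)[1].round(4)) for u in (252.5,255)])
E
```

```text
230 218.84 1.4951923076923077 [0.47184862 0.27023806]
233 218.83 1.5 [0.46096362 0.26976713]
236 218.67 1.2980769230769231 [0.45008874 0.26986133]
239 218.51 1.5240384615384615 [0.43923645 0.2699689 ]
230 242.46 1.4471153846153846 [0.47379065 0.18493456]
233 242.44 1.7259615384615385 [0.46290124 0.1846322 ]
236 242.2 1.8173076923076923 [0.45201719 0.18510317]
239 241.95 1.5865384615384615 [0.44115518 0.18561279]
[249  97  93  99 179 253 253 253 253 250 208 219 230  80  88  86  89  89
  90  91  91  88]
[ 80  84  92  86  88  88 169 249 104 183 253 253]
[(252.5, np.float64(0.146)), (255, np.float64(0.1372))]
```

```bash
python3 go.py .4505 .270 .10 3.1416
```

```text
now(z+31mm true) [ 0.4794 -0.0501  0.1534] [ 3.142 -0.    -3.098] F [-1.2  1.1  0.4] w 0.0613 t 14.8 q [ 0.31  0.07 -0.46 -0.   -1.03 -1.83]
rows: 0.050 1.070 0.281  0.000 -0.000 0.041  n>=7
```

```bash
python3 -m inch '0.3 0.01 0.16 0 0 0 0.04;0.3 0.02 0.32 0 0 0 0.04;0.3 0.03 0.48 0 0 0 0.04;0.3 0.04 0.64 0 0 0 0.04;0.3 0.05 0.8 0.05 0 0 0.04;0.3 0.05 0.96 0.1 0 0 0.04;0.3 0.05 1 0.2 0 0 0.04;0.3 0.05 1 0.2 0 0 0.04'; python3 go.py .4505 .270 .006 3.1416
```

```text
t: 15.6
eef_pos: [0.448, 0.2511, 0.09]
ee_rot: [-3.138, -0.004, -3.134]
force: [-0.3, -0.3, -0.7]
width: 0.0612
now(z+31mm true) [0.448  0.2511 0.09  ] [-3.138 -0.004 -3.134] F [-0.3 -0.3 -0.7] w 0.0612 t 15.6 q [ 0.89  0.2  -0.48 -0.   -0.9  -2.46]
rows: -0.010 0.064 0.383  -0.003 -0.004 0.007  n>=3
```

```bash
python3 -m inch '0.3 -0.01 0.064 0 0 0 0;0.3 -0.01 0.064 0.12 0 0 0;0.3 -0.01 0.064 0.24 0 0 0;0.3 -0.01 0.064 0.3 0 0 0;0.3 -0.01 0.064 0.34 0 0 0;0.3 -0.01 0.064 0.34 0 0 0' 20; python3 go.py .4505 .270 .006 3.1416;python3 -c "
from h import *
f=arm.grab_frame('side');crop(f,'pics/f1.png',240,190,360,320,6)
"
```

```text
t: 16.2
eef_pos: [0.4536, 0.2685, -0.0091]
ee_rot: [-3.141, -0.001, -3.139]
force: [0.4, 0.8, 1.1]
width: 0.0611
now(z+31mm true) [ 0.4536  0.2685 -0.0091] [-3.141e+00 -1.000e-03 -3.139e+00] F [0.4 0.8 1.1] w 0.0611 t 16.2 q [ 0.91  0.35 -0.56  0.   -0.67 -2.47]
rows: 0.010 0.005 0.053  -0.001 -0.001 0.003  n>=1
```

View pics/f1.png

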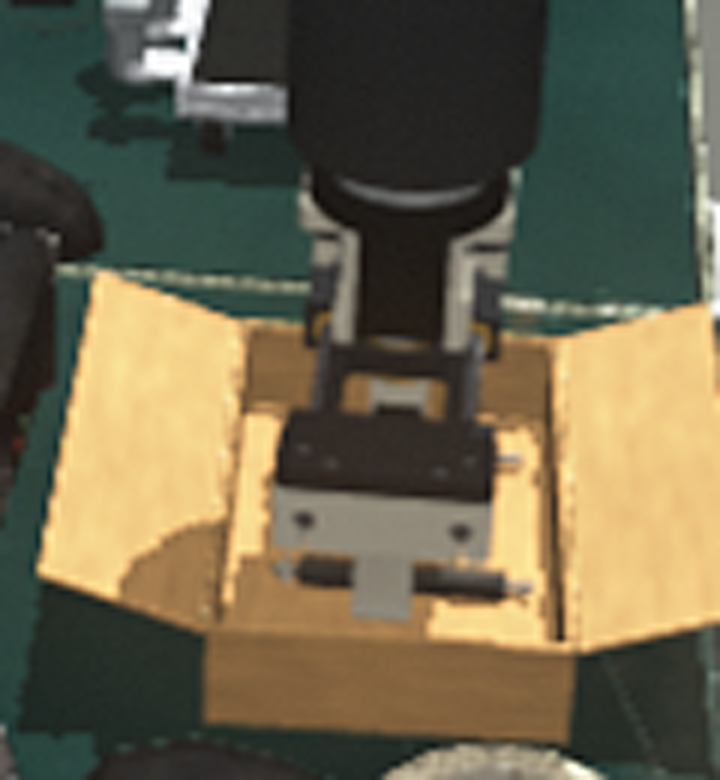

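```bash
python3 -m inch '0.3 0.02 0.005 0.02 0 0 0;0.3 0.02 0.005 0.045 0 0 0;0.3 0.02 0.005 0.054 0 0 0;0.3 0.02 0.005 0.054 0 0 0' 20; python3 go.py .4505 .270 .006 3.1416; python3 -m inch '1 0 0 0 0 0 0;1 0 0 0 0 0 0;1 0 0 0 0 0 0;1 0 0 0 0 0 0;1 0 0 0 0 0 0;1 0 0 0 0 0 0;1 0 0 0 0 0 0;1 0 0 0 0 0 0;1 0 0 0 0 0 0' 25
```

```text
t: 16.65
eef_pos: [0.4476, 0.2699, -0.025]
ee_rot: [-3.141, -0.0, -3.139]
force: [0.2, 0.4, -0.1]
width: 0.0614
now(z+31mm true) [ 0.4476  0.2699 -0.025 ] [-3.141 -0.    -3.139] F [ 0.2  0.4 -0.1] w 0.0614 t 16.6 q [ 0.92  0.37 -0.58  0.   -0.62 -2.49]
rows: -0.010 0.000 -0.000  -0.000 -0.000 0.003  n>=1
t: 17.55
eef_pos: [0.4477, 0.2699, -0.0248]
ee_rot: [-3.142, -0.0, -3.139]
force: [-0.7, -0.8, 0.2]
width: 0.0118
```

```bash
python3 -m inch '1 0 0 -0.1 0 0 0;1 0 0 -0.25 0 0 0;1 0 0 -0.4 0 0 0;1 0 0 -0.4 0 0 0' 35; python3 go.py .509 -.187 .12 3.1416; python3 -c "
from h import *
f=arm.grab_frame('side');crop(f,'pics/f2.png',240,170,360,300,6)
"
```

```text
t: 17.95
eef_pos: [0.4507, 0.2728, 0.1014]
ee_rot: [3.134, 0.007, -3.138]
force: [0.7, 0.4, -0.3]
width: 0.0117
now(z+31mm true) [0.4507 0.2728 0.1014] [ 3.134  0.007 -3.138] F [ 0.7  0.4 -0.3] w 0.0117 t 17.9 q [ 0.92  0.19 -0.45  0.   -0.91 -2.49]
rows: -0.188 -1.534 0.032  0.007 0.007 0.004  n>=10
```

View pics/f2.png

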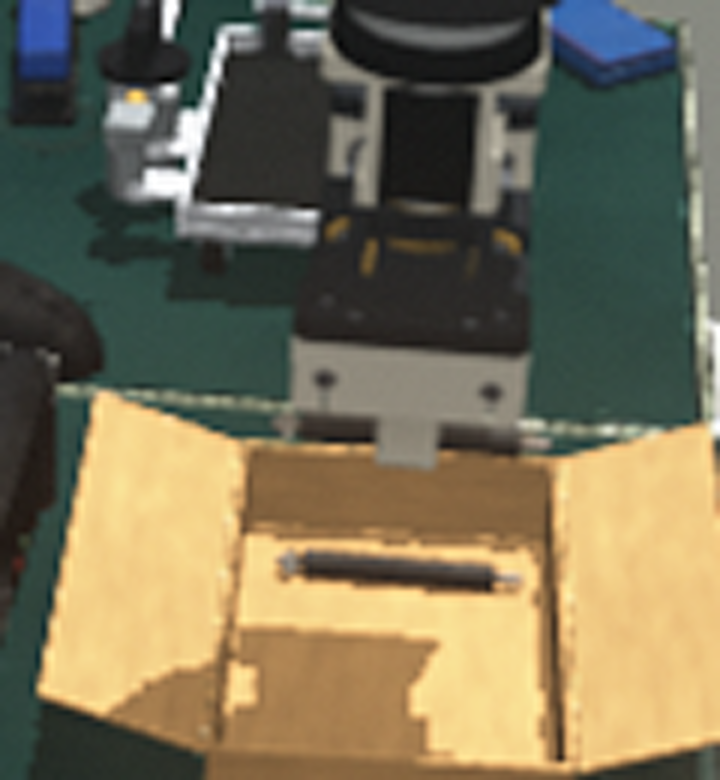

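```bash
python3 -m inch '1 -0.02 -0.15 0 0 0 0;1 -0.04 -0.3 0 0 0 0;1 -0.07 -0.45 0 0 0 0;1 -0.1 -0.6 0 0 0 0;1 -0.12 -0.75 0 0 0 0;1 -0.14 -0.9 0 0 0 0;1 -0.15 -1 0 0 0 0;1 -0.15 -1 0 0 0 0'; python3 go.py .510 -.187 .12 3.1416
```

```text
t: 18.8
eef_pos: [0.4923, -0.0331, 0.0937]
ee_rot: [-3.141, -0.003, 3.14]
force: [-0.0, 0.2, -1.2]
width: 0.0118
now(z+31mm true) [ 0.4923 -0.0331  0.0937] [-3.141e+00 -3.000e-03  3.140e+00] F [-0.   0.2 -1.2] w 0.0118 t 18.8 q [ 0.33  0.16 -0.52 -0.   -0.9  -1.9 ]
rows: -0.060 -0.513 0.016  -0.001 -0.003 -0.001  n>=4
```

```bash
python3 -m inch '1 -0.02 -0.15 0 0 0 0;1 -0.04 -0.3 0 0 0 0;1 -0.06 -0.45 0.02 0 0 0;1 -0.06 -0.51 0.06 0 0 0;1 -0.06 -0.513 0.12 0 0 0;1 -0.06 -0.513 0.16 0 0 0;1 -0.06 -0.513 0.16 0 0 0'; python3 go.py .510 -.187 .04 3.1416; python3 -c "
from h import *
f=arm.grab_frame('side');crop(f,'pics/f3.png',230,130,350,230,6)
"
```

```text
t: 19.5
eef_pos: [0.5101, -0.1832, 0.0448]
ee_rot: [3.141, -0.005, -3.139]
force: [-0.8, -0.4, -0.4]
width: 0.0111
now(z+31mm true) [ 0.5101 -0.1832  0.0448] [ 3.141 -0.005 -3.139] F [-0.8 -0.4 -0.4] w 0.0111 t 19.5 q [ 0.02  0.29 -0.47 -0.   -0.81 -1.58]
rows: -0.000 -0.013 0.119  0.000 -0.004 0.003  n>=1
```

View pics/f3.png

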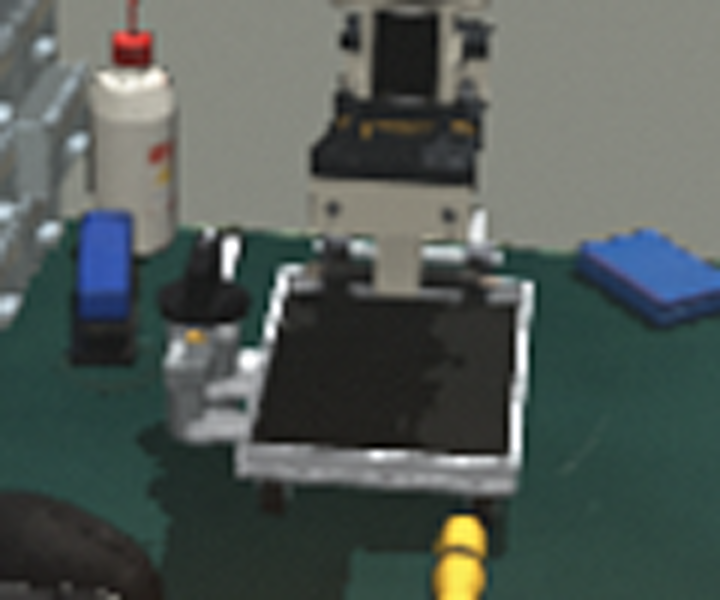

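```bash
python3 -m inch '1 0 -0.01 0.06 0 0 0;1 0 -0.013 0.1 0 0 0;1 0 -0.013 0.119 0 0 0;1 0 -0.013 0.119 0 0 0'; python3 go.py .510 -.187 .04 3.1416; python3 -c "
from h import *
f=arm.grab_frame('side');crop(f,'pics/f4.png',230,130,350,230,6)
"
```

```text
t: 19.95
eef_pos: [0.5115, -0.1873, 0.0109]
ee_rot: [3.142, -0.001, -3.138]
force: [-0.2, -0.5, -0.1]
width: 0.0117
now(z+31mm true) [ 0.5115 -0.1873  0.0109] [ 3.142e+00 -1.000e-03 -3.138e+00] F [-0.2 -0.5 -0.1] w 0.0117 t 19.9 q [ 0.01  0.34 -0.5  -0.   -0.73 -1.58]
rows: 0.005 0.001 0.006  0.000 -0.001 0.003  n>=1
```

View pics/f4.png

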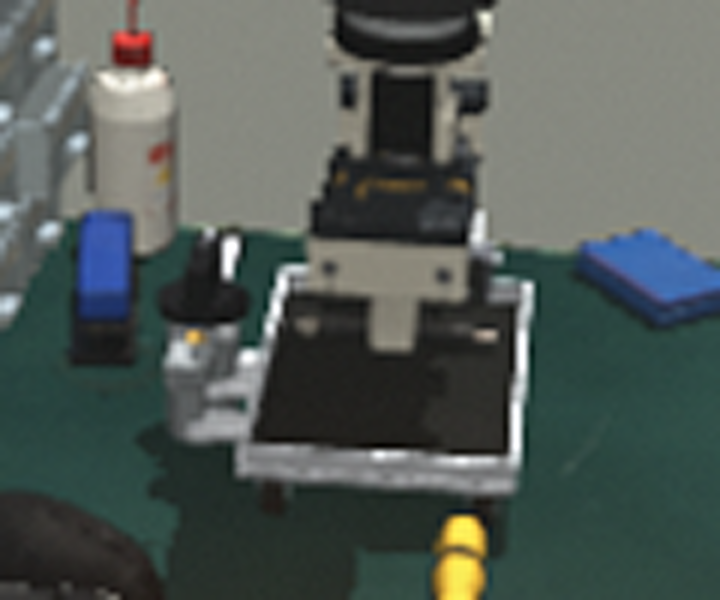

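```bash
python3 -m inch '1 0 0 0.006 0 0 0;1 0 0 0.011 0 0 0;0.75 0 0 0.011 0 0 0;0.75 0 0 0.011 0 0 0;0.75 0 0 0.011 0 0 0';  python3 -m inch '0.7 0 0 -0.1 0 0 0;0.7 0 0 -0.25 0 0 0;0.7 0 0 -0.45 0 0 0;0.6 0 0 -0.45 0 0 0'; python3 go.py .455 .196 .14 3.12; python3 -c "
from h import *
f=arm.grab_frame('side');crop(f,'pics/f5.png',230,150,360,300,5)
"
```

```text
t: 20.5
eef_pos: [0.5121, -0.1877, 0.0084]
ee_rot: [-3.142, 0.0, -3.139]
force: [0.8, -0.2, -0.7]
width: 0.0211
t: 20.9
eef_pos: [0.5153, -0.1884, 0.1494]
ee_rot: [-3.14, 0.009, -3.138]
force: [-0.7, 1.0, 0.6]
width: 0.0301
now(z+31mm true) [ 0.5153 -0.1884  0.1494] [-3.14   0.009 -3.138] F [-0.7  1.   0.6] w 0.0301 t 20.9 q [ 0.01  0.18 -0.34  0.   -1.04 -1.58]
rows: 0.197 1.282 0.131  -0.002 0.009 0.024  n>=8
```

View pics/f5.png

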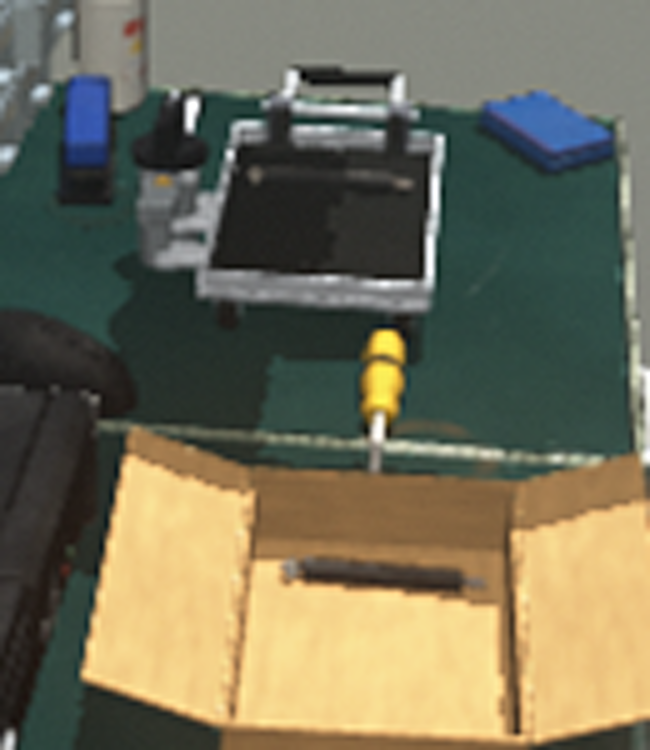

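```bash
python3 -m inch '0.54 0.02 0.15 0 0 0 0.02;0.54 0.05 0.3 0 0 0 0.02;0.54 0.07 0.45 0 0 0 0.02;0.54 0.1 0.6 0 0 0 0.02;0.54 0.13 0.75 0 0 0 0.02;0.54 0.16 0.9 0 0 0 0.02;0.54 0.19 1 0.05 0 0 0.02;0.54 0.19 1 0.1 0 0 0.02;0.54 0.19 1 0.1 0 0 0.02'; python3 go.py .452 .196 .04 3.12
```

```text
t: 21.85
eef_pos: [0.4523, 0.1123, 0.1111]
ee_rot: [-3.14, -0.003, 3.125]
force: [-0.4, -0.2, -0.6]
width: 0.0405
now(z+31mm true) [0.4523 0.1123 0.1111] [-3.140e+00 -3.000e-03  3.125e+00] F [-0.4 -0.2 -0.6] w 0.0405 t 21.9 q [ 0.67  0.09 -0.55 -0.   -0.93 -2.25]
rows: 0.004 0.280 0.340  -0.002 -0.003 0.005  n>=3
```

```bash
python3 -m inch '0.54 0.004 0.15 0 0 0 0;0.54 0.004 0.28 0.05 0 0 0;0.54 0.004 0.28 0.2 0 0 0;0.54 0.004 0.28 0.3 0 0 0;0.54 0.004 0.28 0.33 0 0 0;0.54 0.004 0.28 0.33 0 0 0' 25; python3 go.py .452 .196 .006 3.12;python3 -c "
from h import *
f=arm.grab_frame('side');crop(f,'pics/f6.png',260,220,360,320,7)
"
```

```text
t: 22.45
eef_pos: [0.4542, 0.1951, 0.0135]
ee_rot: [-3.139, -0.002, 3.123]
force: [0.9, -0.3, 0.1]
width: 0.0402
now(z+31mm true) [0.4542 0.1951 0.0135] [-3.139e+00 -2.000e-03  3.123e+00] F [ 0.9 -0.3  0.1] w 0.0402 t 22.4 q [ 0.8   0.27 -0.61  0.   -0.7  -2.39]
rows: 0.007 0.003 0.128  -0.002 -0.002 0.003  n>=1
```

View pics/f6.png

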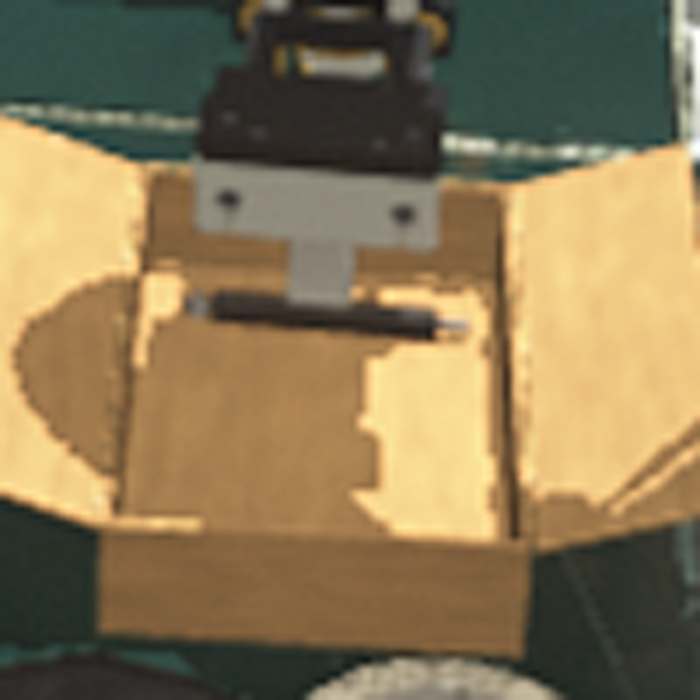

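```bash
python3 -m inch '0.54 0.007 0.003 0.03 0 0 0;0.54 0.007 0.003 0.06 0 0 0;0.54 0.007 0.003 0.06 0 0 0'; python3 -m inch '0.54 0.003 0 0.03 0 0 0;0.54 0.003 0 0.05 0 0 0;0.54 0.003 0 0.06 0 0 0;0.54 0.003 0 0.066 0 0 0;0.54 0.003 0 0.066 0 0 0'; python3 go.py .452 .196 .006 3.12;python3 -c "
from h import *
f=arm.grab_frame('side');crop(f,'pics/f7.png',260,220,360,320,7)
"
```

```text
t: 22.8
eef_pos: [0.452, 0.1968, -0.0043]
ee_rot: [-3.141, -0.0, 3.123]
force: [-0.2, 0.6, 0.8]
width: 0.0406
t: 23.3
eef_pos: [0.4514, 0.1971, -0.0239]
ee_rot: [-3.141, -0.0, 3.123]
force: [0.9, 0.6, 0.2]
width: 0.0408
now(z+31mm true) [ 0.4514  0.1971 -0.0239] [-3.141 -0.     3.123] F [0.9 0.6 0.2] w 0.0408 t 23.3 q [ 0.81  0.33 -0.65  0.   -0.6  -2.4 ]
rows: -0.002 -0.004 0.004  -0.000 -0.000 0.003  n>=1
```

View pics/f7.png

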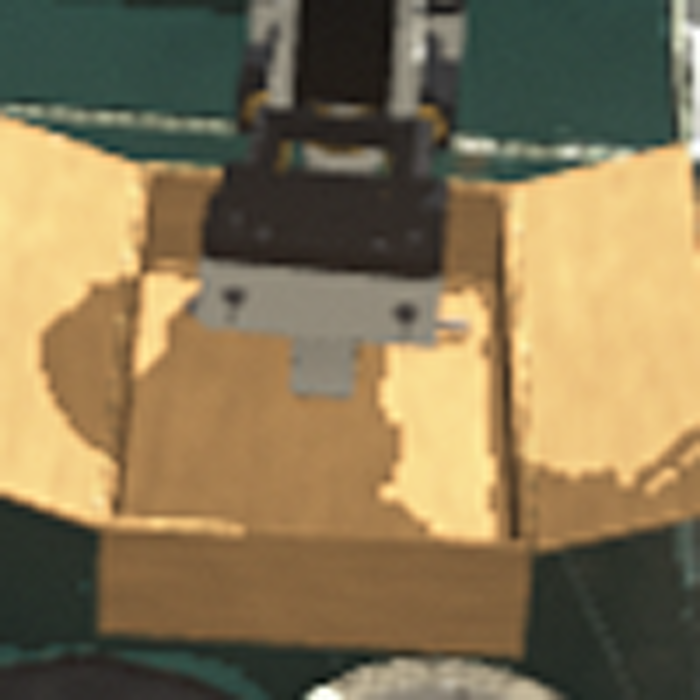

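No contact on the way down; roller (end visible at crop 455,325) is between the fingers. Close.

```bash
python3 -m inch '1 0 0 0.003 0 0 0;1 0 0 0.003 0 0 0;1 0 0 0.003 0 0 0;1 0 0 0.003 0 0 0;1 0 0 0.003 0 0 0;1 0 0 0.003 0 0 0;1 0 0 0.003 0 0 0' 35; python3 -m inch '1 0 0.02 -0.1 0 0 0;1 0 0.02 -0.25 0 0 0;1 0 0.02 -0.4 0 0 0;1 0 0.02 -0.4 0 0 0' 35; python3 go.py .509 -.107 .13 3.1416; python3 -c "
from h import *
f=arm.grab_frame('side');crop(f,'pics/f8.png',230,150,360,300,5)
"
```

```text
t: 24.05
eef_pos: [0.4515, 0.1972, -0.0245]
ee_rot: [3.142, 0.0, 3.123]
force: [-0.9, -0.5, 0.4]
width: 0.0114
t: 24.45
eef_pos: [0.4548, 0.2058, 0.1015]
ee_rot: [3.135, 0.008, 3.125]
force: [0.5, 0.3, -1.4]
width: 0.0113
now(z+31mm true) [0.4548 0.2058 0.1015] [3.135 0.008 3.125] F [ 0.5  0.3 -1.4] w 0.0113 t 24.4 q [ 0.82  0.15 -0.51  0.   -0.9  -2.41]
rows: -0.198 -1.040 0.003  0.006 0.008 -0.016  n>=7
```

View pics/f8.png

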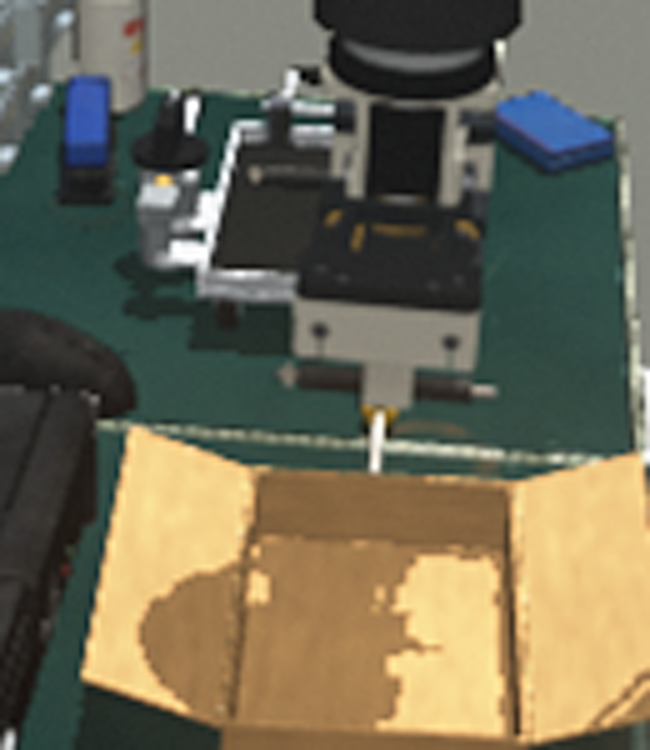

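```bash
python3 -m inch '1 -0.02 -0.15 0 0 0 0;1 -0.05 -0.3 0 0 0 0;1 -0.08 -0.45 0 0 0 0;1 -0.11 -0.6 0 0 0 0;1 -0.15 -0.75 0 0 0 -0.016;1 -0.19 -0.9 0 0 0 -0.016;1 -0.195 -1 0.02 0 0 -0.016;1 -0.195 -1 0.08 0 0 -0.016;1 -0.195 -1 0.1 0 0 -0.016'; python3 go.py .509 -.107 .045 3.1416
```

```text
t: 25.4
eef_pos: [0.5025, -0.099, 0.0628]
ee_rot: [-3.142, -0.004, 3.137]
force: [0.0, -0.5, -0.9]
width: 0.0111
now(z+31mm true) [ 0.5025 -0.099   0.0628] [-3.142 -0.004  3.137] F [ 0.  -0.5 -0.9] w 0.0111 t 25.4 q [ 0.19  0.23 -0.52 -0.   -0.83 -1.76]
rows: -0.022 -0.027 0.163  -0.000 -0.004 -0.004  n>=1
```

```bash
python3 -m inch '1 -0.022 -0.027 0.06 0 0 0;1 -0.022 -0.027 0.12 0 0 0;1 -0.022 -0.027 0.16 0 0 0;1 -0.022 -0.027 0.175 0 0 0;1 -0.022 -0.027 0.182 0 0 0;1 -0.022 -0.027 0.182 0 0 0'; python3 go.py .509 -.107 .039 3.1416; python3 -c "
from h import *
f=arm.grab_frame('side');crop(f,'pics/f9.png',230,130,350,230,6)
"
```

```text
t: 26.0
eef_pos: [0.5114, -0.1056, 0.0111]
ee_rot: [-3.142, 0.0, 3.141]
force: [-0.1, 0.1, -1.0]
width: 0.011
now(z+31mm true) [ 0.5114 -0.1056  0.0111] [-3.142  0.     3.141] F [-0.1  0.1 -1. ] w 0.011 t 26.0 q [ 0.17  0.31 -0.55  0.   -0.71 -1.74]
rows: 0.008 -0.005 0.010  -0.000 0.000 -0.001  n>=1
```

View pics/f9.png

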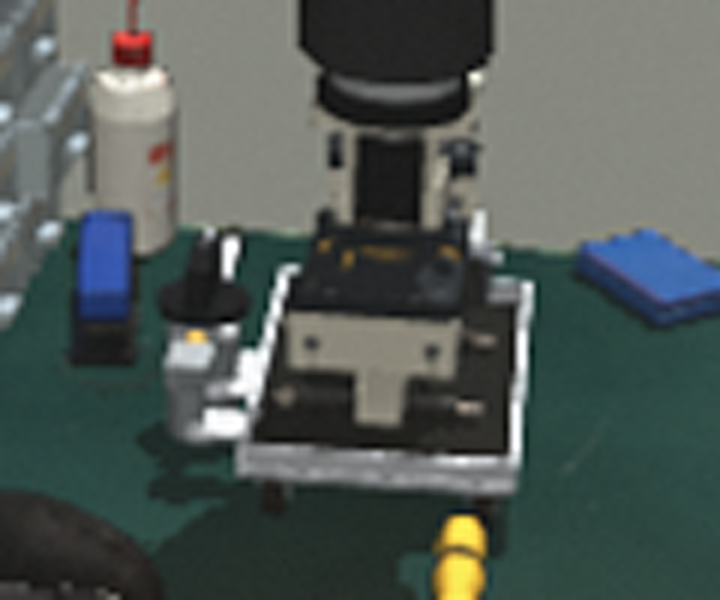

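```bash
python3 -m inch '1 0.005 0 0.006 0 0 0;1 0.005 0 0.011 0 0 0;0.75 0.005 0 0.011 0 0 0;0.75 0.005 0 0.011 0 0 0;0.75 0.005 0 0.011 0 0 0';  python3 -m inch '0.7 0 0 -0.1 0 0 0;0.7 0 0 -0.25 0 0 0;0.5 0 0 -0.45 0 0 0;0.5 0.3 0.05 -0.45 0 0 0;0.5 0.3 0.2 -0.45 0 0 0;0.5 0.3 0.35 -0.45 0 0 0;0.5 0.3 0.5 -0.45 0 0 0;0.5 0.3 0.65 -0.45 0 0 0;0.5 0.3 0.8 -0.45 0 0 0;0.5 0.3 0.9 -0.45 0 0 0'; python3 -c "
from h import *
f=arm.grab_frame('side');crop(f,'pics/g1.png',230,140,360,290,5)
f=arm.grab_frame('top');crop(f,'pics/g2.png',290,160,420,260,6)
"
```

```text
t: 26.55
eef_pos: [0.5098, -0.106, 0.0077]
ee_rot: [3.142, 0.0, 3.14]
force: [-0.6, -0.1, -0.0]
width: 0.0217
t: 27.55
eef_pos: [0.4199, 0.1669, 0.1429]
ee_rot: [3.141, 0.001, -3.141]
force: [0.4, -0.4, 0.8]
width: 0.0439
```

View pics/g1.png

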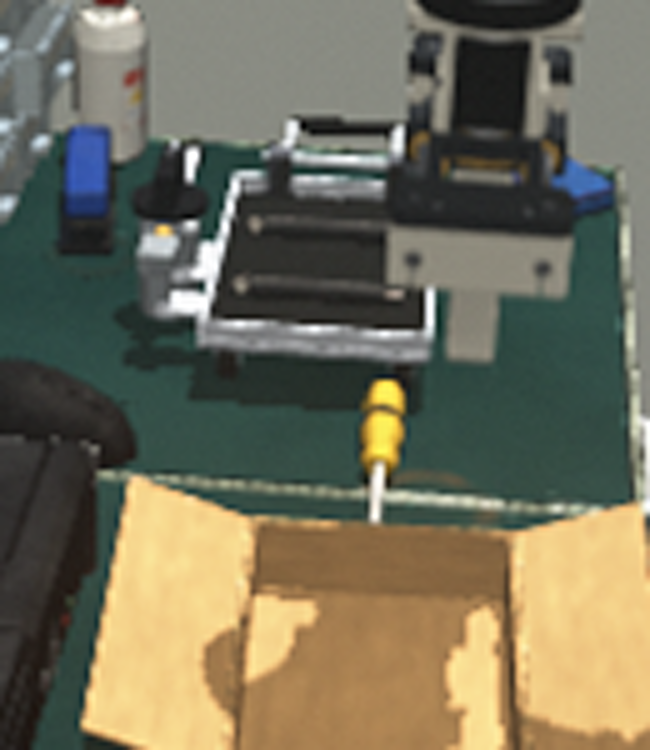

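View pics/g2.png

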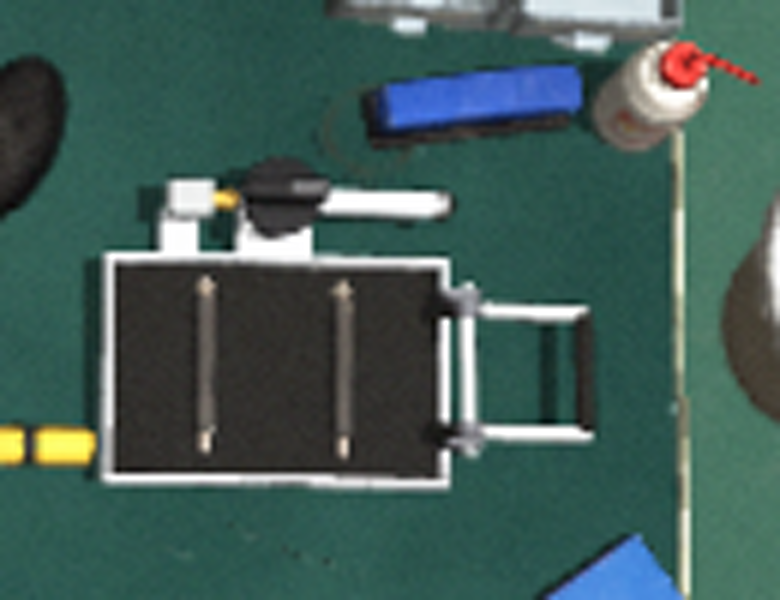

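```bash
python3 -m inch '0.3 -0.05 -0.12 0 0 0 -0.14;0.3 -0.15 -0.24 0 0 0 -0.28;0.3 -0.25 -0.36 0 0 0 -0.42;0.3 -0.35 -0.48 0 0 0 -0.56;0.3 -0.45 -0.6 0 0 0 -0.7;0.3 -0.55 -0.72 0 0 0 -0.84;0.3 -0.62 -0.84 0 0 0 -0.98;0.3 -0.62 -0.98 0 0 0 -1;0.3 -0.62 -0.98 0 0 0 -1'; python3 go.py .607 -.1475 .15 -1.575
```

```text
t: 28.55
eef_pos: [0.6055, -0.1353, 0.1414]
ee_rot: [3.14, -0.002, -2.095]
force: [-0.5, 0.2, -0.5]
width: 0.0613
now(z+31mm true) [ 0.6055 -0.1353  0.1414] [ 3.140e+00 -2.000e-03 -2.095e+00] F [-0.5  0.2 -0.5] w 0.0613 t 28.6 q [ 0.09  0.31 -0.19  0.   -1.07 -0.62]
rows: 0.033 -0.025 0.075  0.002 -0.001 -0.497  n>=4
```

```bash
python3 -m inch '0.3 0.033 -0.025 0 0 0 -0.14;0.3 0.033 -0.025 0 0 0 -0.28;0.3 0.033 -0.025 0.03 0 0 -0.42;0.3 0.033 -0.025 0.07 0 0 -0.497;0.3 0.033 -0.025 0.07 0 0 -0.497'; python3 go.py .607 -.1475 .084 -1.575
```

```text
t: 29.05
eef_pos: [0.6055, -0.1427, 0.1199]
ee_rot: [3.138, 0.0, -1.576]
force: [-0.1, -0.9, -0.8]
width: 0.0615
now(z+31mm true) [ 0.6055 -0.1427  0.1199] [ 3.138  0.    -1.576] F [-0.1 -0.9 -0.8] w 0.0615 t 29.1 q [ 0.08  0.33 -0.21 -0.   -1.03 -0.09]
rows: 0.016 -0.006 0.223  0.003 0.000 -0.001  n>=2
```

```bash
python3 -m inch '0.3 0.016 -0.006 0.1 0 0 0;0.3 0.016 -0.006 0.18 0 0 0;0.3 0.016 -0.006 0.223 0 0 0;0.6 0.016 -0.006 0.223 0 0 0;1 0.016 -0.006 0.223 0 0 0;1 0.016 -0.006 0.223 0 0 0;1 0.016 -0.006 0.223 0 0 0;1 0.016 -0.006 0.223 0 0 0;1 0.016 -0.006 0.223 0 0 0;1 0.016 -0.006 0.223 0 0 0;1 0.016 -0.006 0.223 0 0 0' 45; python3 go.py .607 -.1475 .084 -1.575
```

```text
t: 30.15
eef_pos: [0.6077, -0.1473, 0.0549]
ee_rot: [3.14, -0.0, -1.576]
force: [-5.3, 0.3, 5.6]
width: 0.0139
now(z+31mm true) [ 0.6077 -0.1473  0.0549] [ 3.14  -0.    -1.576] F [-5.3  0.3  5.6] w 0.0139 t 30.1 q [ 0.07  0.4  -0.28 -0.   -0.9  -0.08]
rows: 0.001 0.002 0.006  0.002 -0.000 -0.001  n>=1
```

Gripped (13.9 mm). Turn clockwise in two calls.

```bash
python3 -m inch '1 0 0 0 0 0 0.14;1 0 0 0 0 0 0.28;1 0 0 0 0 0 0.42;1 0 0 0 0 0 0.56;1 0 0 0 0 0 0.7;1 0 0 0 0 0 0.7'; python3 -m inch '1 0 0 0 0 0 0.14;1 0 0 0 0 0 0.28;1 0 0 0 0 0 0.42;1 0 0 0 0 0 0.56;1 0 0 0 0 0 0.64;1 0 0 0 0 0 0.64';  python3 -c "
from h import *
s=arm.get_state();print(s['moment'])
f=arm.grab_frame('side');crop(f,'pics/g3.png',230,110,340,210,6)
"
```

```text
t: 30.75
eef_pos: [0.6077, -0.1473, 0.0549]
ee_rot: [3.14, -0.001, -2.314]
force: [-5.0, 0.9, 5.7]
width: 0.0135
t: 31.35
eef_pos: [0.6077, -0.1472, 0.0549]
ee_rot: [3.141, -0.002, -2.981]
force: [-4.6, 0.4, 5.8]
width: 0.0131
[0.60059468 1.85444006 0.45092829]
```

View pics/g3.png

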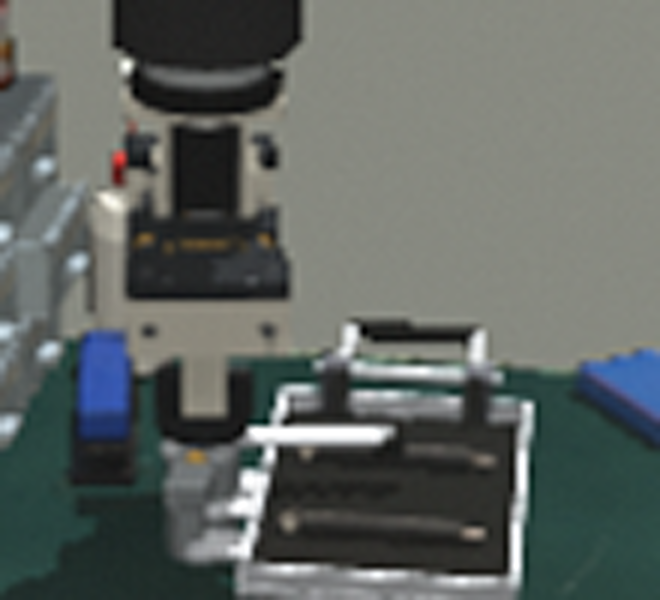

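```bash
python3 -m inch '0.5 0 0 0 0 0 0;0.5 0 0 0 0 0 0;0.5 0 0 0 0 0 0;0.5 0 0 -0.1 0 0 0;0.5 0 0 -0.3 0 0 0;0.55 0 0 -0.35 0 0 0;0.55 0 0 -0.35 0 0 0'; python3 go.py .5115 -.33 .15 3.1416
```

```text
t: 32.1
eef_pos: [0.6119, -0.1476, 0.1647]
ee_rot: [-3.14, 0.008, -2.978]
force: [-0.4, -0.2, 0.2]
width: 0.0395
now(z+31mm true) [ 0.6119 -0.1476  0.1647] [-3.14   0.008 -2.978] F [-0.4 -0.2  0.2] w 0.0395 t 32.1 q [ 0.07  0.3  -0.15  0.   -1.12 -1.48]
rows: 0.430 -0.545 0.150  -0.001 0.008 0.156  n>=5
```

```bash
python3 -m inch '0.55 0.1 -0.12 0 0 0 0.14;0.55 0.2 -0.24 0 0 0 0.156;0.55 0.3 -0.36 0 0 0 0.156;0.55 0.38 -0.48 0.05 0 0 0.156;0.55 0.43 -0.545 0.1 0 0 0.156;0.55 0.43 -0.545 0.15 0 0 0.156;0.55 0.43 -0.545 0.15 0 0 0.156'; python3 go.py .5115 -.33 .03 3.1416;python3 -c "
from h import *
f=arm.grab_frame('side');crop(f,'pics/g4.png',240,110,340,210,6)
f=arm.grab_frame('top');crop(f,'pics/g5.png',290,160,420,260,6)
"
```

```text
t: 32.8
eef_pos: [0.5061, -0.3297, 0.1121]
ee_rot: [3.14, -0.004, 3.139]
force: [0.9, -0.9, 0.0]
width: 0.0392
now(z+31mm true) [ 0.5061 -0.3297  0.1121] [ 3.14  -0.004  3.139] F [ 0.9 -0.9  0. ] w 0.0392 t 32.8 q [-0.25  0.31 -0.26 -0.   -1.   -1.32]
rows: -0.019 -0.002 0.377  0.002 -0.004 -0.003  n>=3
```

View pics/g4.png

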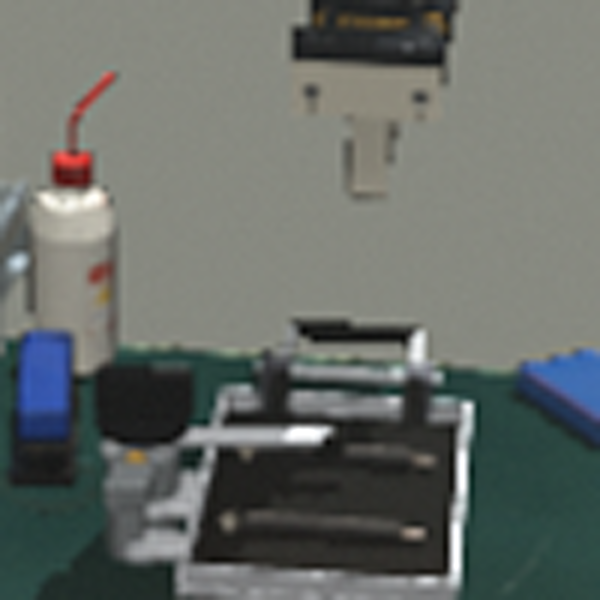

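View pics/g5.png

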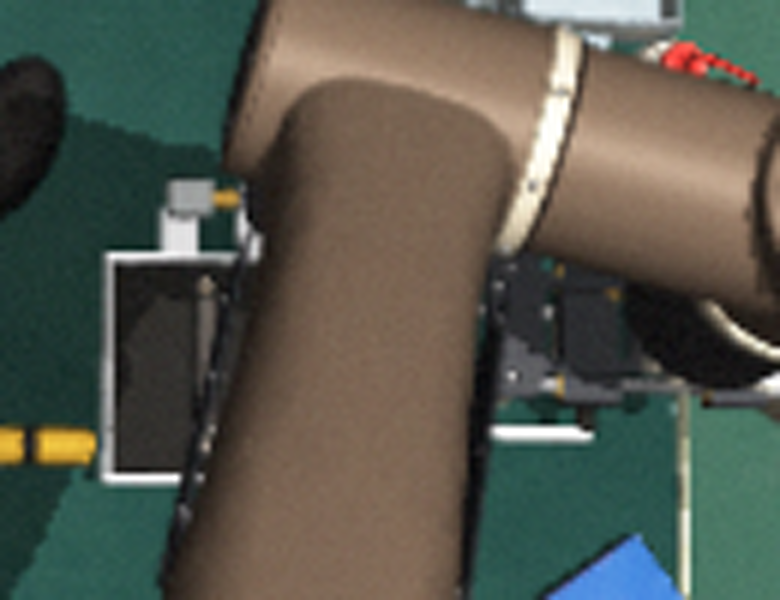

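```bash
python3 -m inch '0.55 -0.019 -0.002 0.1 0 0 0;0.55 -0.019 -0.002 0.2 0 0 0;0.55 -0.019 -0.002 0.29 0 0 0;0.55 -0.019 -0.002 0.34 0 0 0;0.55 -0.019 -0.002 0.375 0 0 0;0.55 -0.019 -0.002 0.375 0 0 0' 30;  python3 -m inch '1 0 0 0 0 0 0;1 0 0 0 0 0 0;1 0 0 0 0 0 0;1 0 0 0 0 0 0;1 0 0 0 0 0 0;1 0 0 0 0 0 0;1 0 0 0 0 0 0' 30; python3 go.py .5115 -.32 .071 3.1416
```

```text
t: 33.5
eef_pos: [0.514, -0.3295, 0.0015]
ee_rot: [3.141, -0.001, -3.141]
force: [0.3, 0.3, 0.5]
width: 0.0399
t: 34.2
eef_pos: [0.5143, -0.3296, 0.0028]
ee_rot: [3.141, 0.001, 3.141]
force: [-0.6, 4.6, 5.3]
width: 0.0112
now(z+31mm true) [ 0.5143 -0.3296  0.0028] [3.141e+00 1.000e-03 3.141e+00] F [-0.6  4.6  5.3] w 0.0112 t 34.2 q [-0.25  0.44 -0.36 -0.   -0.77 -1.32]
rows: 0.009 0.032 -0.124  0.000 0.001 -0.000  n>=1
```

```bash
python3 -m inch '1 0 0 -0.023 0 0 0;1 0 0.001 -0.046 0 0 0;1 0 0.004 -0.07 0 0 0;1 0 0.01 -0.092 0 0 0;1 0 0.018 -0.115 0 0 0;1 0 0.026 -0.13 0 0 0;1 0 0.029 -0.14 0 0 0;1 0 0.029 -0.142 0 0 0;1 0 0.029 -0.142 0 0 0' 30; python3 go.py .5115 -.32 .071 3.1416;python3 -c "
from h import *
f=arm.grab_frame('side');crop(f,'pics/g6.png',240,110,340,210,6);p=cloud(f)
print([int(np.nanmedian(p[v,306:309,2])*1000) for v in range(148,172)])
"
```

```text
t: 35.1
eef_pos: [0.5142, -0.3218, 0.0455]
ee_rot: [-3.141, 0.001, 3.141]
force: [0.6, -3.9, 1.5]
width: 0.0107
now(z+31mm true) [ 0.5142 -0.3218  0.0455] [-3.141e+00  1.000e-03  3.141e+00] F [ 0.6 -3.9  1.5] w 0.0107 t 35.1 q [-0.24  0.38 -0.33  0.   -0.86 -1.33]
rows: 0.009 0.006 0.018  -0.001 0.001 -0.000  n>=1
[150, 146, 142, -197, -203, -206, 93, 90, 88, 82, -233, -236, -246, -249, -256, -261, -266, -273, -277, -283, -289, -290, -1, 59]
```

View pics/g6.png

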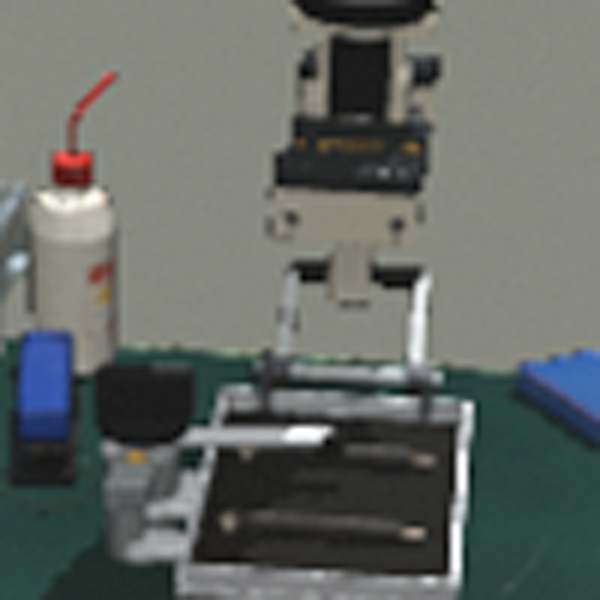

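```bash
python3 -m inch '1 0 0.003 -0.007 0 0 0;1 0 0.006 -0.014 0 0 0;1 0 0.006 -0.014 0 0 0' 30;  python3 -c "
from h import *
f=arm.grab_frame('side');p=cloud(f)
print([int(np.nanmedian(p[v,306:309,2])*1000) for v in range(148,172)])"
```

```text
t: 35.45
eef_pos: [0.514, -0.321, 0.0473]
ee_rot: [-3.14, -0.0, 3.141]
force: [6.7, -15.0, -17.2]
width: 0.011
[149, 145, 141, -195, -203, -204, 93, 89, 87, -228, -238, -236, -243, -247, -257, -259, -262, -270, -279, -281, -288, -290, 0, 56]
```

```bash
python3 -m inch '0.5 0 0 0.006 0 0 0;0.5 0 0 0.006 0 0 0;0.5 0 0 0.006 0 0 0;0.5 0 0 0.006 0 0 0;0.5 0 0 0.006 0 0 0;0.5 0 0 -0.1 0 0 0;0.5 0 0 -0.3 0 0 0;0.5 0 0 -0.45 0 0 0;0.5 0 0 -0.45 0 0 0'; python3 -m inch '0.5 0.1 -0.15 0 0 0 0;0.5 0.2 -0.3 0 0 0 0;0.5 0.3 -0.45 0 0 0 0;0.5 0.4 -0.6 0 0 0 0;0.5 0.5 -0.7 0 0 0 0;0.5 0.5 -0.8 0 0 0 0;0.5 0.5 -0.9 0 0 0 0;0.5 0.5 -1 0 0 0 0'; python3 -c "
from h import *
f=arm.grab_frame('side');crop(f,'pics/g7.png',210,110,370,310,4)
f=arm.grab_frame('top');crop(f,'pics/g8.png',160,150,420,290,3);crop(f,'pics/g9.png',290,160,420,260,6)
"
```

```text
t: 36.4
eef_pos: [0.5172, -0.3211, 0.1917]
ee_rot: [-3.137, 0.01, -3.141]
force: [1.1, -0.2, 0.6]
width: 0.0439
t: 37.2
eef_pos: [0.363, -0.6209, 0.1842]
ee_rot: [3.142, 0.0, 3.14]
force: [1.2, -0.4, 0.0]
width: 0.0441
```

View pics/g7.png

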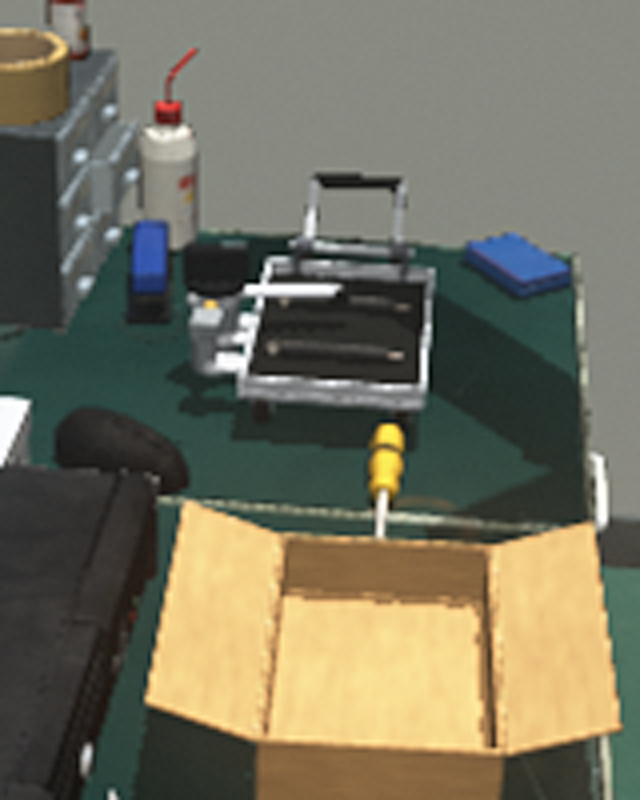

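View pics/g8.png

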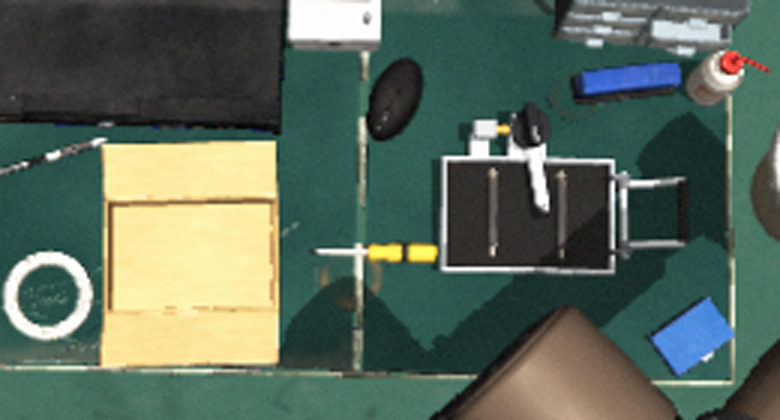

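View pics/g9.png

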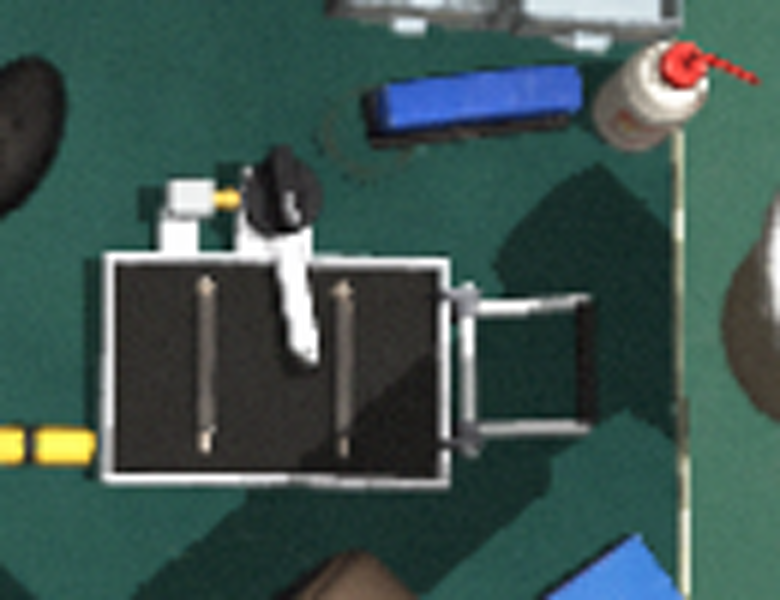

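```bash
python3 -c "
from station import arm
print(arm.get_state()['qd'].round(3)); arm.job_done()"
```

```text
[ 0.036 -0.039 -0.059 -0.016  0.007 -0.031]
the job is handed in; nothing more can be done
```

I loaded the carrier and handed the job in at about 37 s of the 210 s. I pushed the brake down to its stop, turned the knob back to unlocked and swung both flaps right back. The carton held two rollers; both went flat into the bed. Then I turned the knob clockwise past its click and lifted the brake fully up.

**Last checks, from the camera images, since joint values are not readable:**
- **Rollers:** both lie flat inside the rim, about 80 mm apart, and the carton is empty.
- **Knob:** its arm lies over the bed at about 1.39 rad.
- **Brake:** the bar pulled against its upper stop at about 17 N, and it shows as up.
- **Flaps and bench:** both flaps lie folded back, the other things on the bench look unmoved, and the robot is clear of everything.

**Disagreements:**
- **Fingertip height:** the reported height was about 31 mm lower than the cameras showed. The brake stop agreed with the cameras, so I added 31 mm throughout.
- **Roller positions:** the side camera placed the rollers about 6 mm off the top camera sideways, so I used the top camera.
- **Pressing force:** pushing the brake onto its lower stop reached about 62 N upward on the fingers. That is under the 120 N wrist limit, and the 40 N limit applies to the arm and gripper body.

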